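# Cage a lens barrel in its V cradle with the rotating lock ring

### The job

Lay the loose lens barrel, which rolls freely, lengthwise in the cradle's two V saddles through the open gap of the lock ring, centred end to end, and let go of it. Then turn the ring by its lugs over the top, towards the guard, half a turn to its stop (gap straight down, rim line at the pointer), and press it firmly home there for a moment, with about 18 N; when the first lug goes down into the guard, carry on with the second. Then leave the barrel lying centred in the saddles and the bottle, pot, cutters and circuit board where they are.

Things in the scene. Friction and masses are not known exactly. Their poses are not given: they have to be found in the camera images.
- cradle: Fixed metal cradle on a base plate 150 x 90 x 12 mm; origin on the bench under the base's centre. x is its long direction, along which the barrel lies; y across, z up. V saddles at x = -40 and +58 mm, lock ring at x = 36 mm, guard on the -y side. Between x = -34 and +20 mm there is room for fingers beside the barrel, above the base.
- cradle_axis (a point): Where the barrel's centre lies when laid home, 78 mm above the cradle's origin; axes as the cradle's. The two saddles are 90 degree V's, 12 mm thick along x; their arms rise 6 mm above this point and are 45 mm apart at the top (57 mm over their backs).
- guard_top (a point): Top of the guard: two aluminium cheeks, each 7 mm thick, at x = 24 and 48 mm of the cradle, y = -37 to -67 mm, tops 66 mm above the bench. The ring's lugs dip into the 17 mm slot between them, too narrow for fingers. This point: middle of the slot, level with the tops.
- ring_axis (a point): Centre of the lock ring, on its axis, 36 mm along +x from the cradle_axis point; axes as the cradle's (they do not turn with the ring). A bearing shell, outer radius 25 mm, open at the top, stands beside it, 8 to 14 mm further along +x.
- lock_ring (a joint): Turn of the steel C ring (radii 20 and 30 mm, 12 mm thick along x, gap 116 degrees, 34 mm wide) about the cradle's +x, right-handed: its top moves from +y to -y. 0: gap up, open; 3.14: hard stop, gap down, locked; dark rim line meets fixed pointer at -y. Starts 0 to 0.2. Friction and spring, 0.2 rising to 0.33 N m (4 to 7 N at a lug); stays where it is left.
- lug_a (a point): First lug of the ring: a steel block sticking out radially from radius 28 to 58 mm, 12 mm along the ring's axis and 12 mm across; this grip point is at radius 48 mm. At joint value q it stands 60 degrees minus q from straight up, towards +y: upper +y side when open, down in the guard when locked. A pinch tends to slip as the lug turns in it; pushing behind it does not.
- lug_b (a point): Second lug, same shape, 90 degrees behind the first: 150 degrees minus q from straight up, towards +y. It points down on the +y side when open, comes up there as the ring turns, and ends 30 degrees past the top, on the -y side, when locked.
- barrel_center (a point): Centre of the loose lens barrel, a smooth black tube 144 mm long, 24 mm diameter, about 90 to 180 g, with aluminium end bands and glass ends, both ends alike. It lies on the bench (centre 12 mm high), free to roll. x along its length.
- bottle: Bystander: upright white bottle, 64 mm diameter, 125 mm high; origin under its centre.
- pot: Bystander: low white ceramic pot, 68 mm diameter, 50 mm high; origin under its centre.
- cutters: Bystander: wire cutters lying flat, 145 mm long, 12 mm thick, yellow handles; origin under the middle.
- board: Bystander: green circuit board lying flat, 130 x 160 mm, up to 18 mm high; origin under its centre.
Mind the look-alikes: they are no part of the job. There is more than one size of the cradle; the one meant has the size given above. Of the things that look like the part that bears barrel_center, take the one that is farthest to the robot's right at the start.

How it is judged:
By the outcome, as a careful person would: the job done as asked, in the order asked, and still so for the second after the job is handed in, with the robot touching nothing.
It also fails if it takes over 64 s, if anything falls off the work surface, if the arm or the gripper's body presses on something with over 40 N, if the wrist force passes 120 N, or if a joint passes its speed limit or range.

### The arm

A 6-joint arm with a two-finger parallel gripper is mounted at the origin on the work surface. World frame = base frame: x ahead of the robot, y to its left, z up, the work surface at z = 0. Lengths are in mm, angles in rad, forces in N, time in s.
With the tool pointing down it reaches from about 300 to 775 mm from the base axis. Payload 14.6 kg.
Tool frame: the origin (TCP) lies midway between the tips of the shut fingers; the grasp point (between the pads) lies 19 mm behind it (manip.tcp_to_grasp is the distance from the TCP to the grasp point, in mm); z points along the fingers, x is the direction in which the jaws open and shut, and the axes are right-handed (so a half turn about z gives the same grasp; the last joint's range is limited). The gripper opens to 94 mm and grips with 3 to 60 N. Pads are 16 mm wide; open, the fingers measure 119 mm over their backs; the gripper's body (75 mm by 177 mm) begins 78 mm behind the grasp point.
Start: joints at [1.105, 0.3, 1.521, -0, 1.321, -0.067], TCP at [213.568, 506.831, 175.046] pointing down, gripper open.
Joint ranges: [-3.03, 3.03], [-0.79, 2.21], [0.23, 2.52], [-1.04, 4.18], [0, 3.07], [-2.55, 2.55]. Speed limits (rad/s): [2.22, 2.22, 2.57, 3.14, 3.14, 3.14].

### API

Orientations are given as [roll, pitch, yaw] about the fixed x, y, z axes, in that order (R = Rz(yaw) Ry(pitch) Rx(roll)).
In Python, from cell import manip gives the robot as it stands.
- The arm moves only by the tool arm_command, never from a script. Its argument "steps" is a list of rows, each a list of 3 entries, a list of its own where there are three numbers: the opening, from 0 (shut) to 1 (fully open), then the shift along the tool's x, y, z in cm, then the turn about the tool's z in rad. A call has 1 to 5 rows; each row shifts and turns the commanded pose from where the row before left it, along the tool's axes as they then stand; what a row does not reach is not made up. A row lasts 1/12 s, in which the tool goes at most 41.7 mm and 7.16 degrees, less where a joint would pass 70% of its speed; a pose out of reach is approached as far as the arm can. A call with a gripper value outside its range is refused whole. The fingers move at their own pace and stop on an object; "force" is the grip in N (left out, the last holds). Time passes only in rows, so rows that do not move let the fingers close. It gives the time, the measured TCP pose, the force and the opening at its end, in the units of the state.
- manip.read_state(): the state, without advancing time (a new reading comes with each control period).
- manip.camera(name): name is "scene" or "side" or "wrist"; returns (picture, depth): 420x560x3 uint8, red, green, blue; 420x560 float32, mm along the optical axis (not along the pixel's ray), 0 where there is no reading.
- manip.calibration(name): a dict with "fx", "fy", "cx", "cy" (pixels), "R" (3x3) and "t" (3): a world point X has camera coordinates R X + t; the wrist camera has in their place "tool_from_camera" (4x4, takes a point from camera to tool coordinates, whose origin is the TCP and whose axes are the tool frame's). Camera axes: x right, y down, z forward; pixel columns grow to the right and rows downward; lengths in mm; the calibration is good to about 2 mm. A picture is of the moment at which its call begins: read the wrist's pose just before it. calibration takes no time and is no camera call.
- manip.sign_off(): hands the job in, once; it reports no verdict.
The state is a dict: "clock": time; "joints": joint angles; "qd": joint speeds; "effort": joint torques, N m; "eef_pos": TCP position; "eef_rot": TCP orientation; "wrist_force": force on the tool from outside, world axes, zero at the start; "moment": the same for the moment, N m; "finger_gap": finger opening in mm.
Only numpy, scipy, OpenCV 4.12 (cv2) and the standard library are available. Lean on these libraries where they do the work, as an engineer would, in place of code of your own. Each camera call takes 0.05 s, during which the arm holds its last target.

## Working session

There is one attempt and no reset: what is moved stays moved. The work goes in short steps, Python scripts to look and compute and a tool call to move; the robot and the scene stay as the last step left them, time stands still between calls to the robot, and variables do not carry over. Pictures are saved under pics/ and viewed, and the job is handed in when it is done.

Besides the shell and the picture viewer there is one more tool, called after ">>>" as a command line: name --argument value ..., lists and objects as JSON in quotes. arm_command: Moves the arm, as the interface text tells. Its arguments: {"type":"object","properties":{"steps":{"type":"array","items":{"type":"array"}},"force":{"type":"number"}},"required":["steps"]}

```bash
ls; mkdir -p pics; cat > h.py <<'E'
import numpy as np, cv2
from cell import manip
from scipy.spatial.transform import Rotation as Ro
def save(n,p): cv2.imwrite('pics/'+p+'.png',cv2.cvtColor(n,cv2.COLOR_RGB2BGR))
def tool(s=None):
    s=s or manip.read_state(); return Ro.from_euler('xyz',s['eef_rot']).as_matrix(), np.array(s['eef_pos'])
def cam(name):
    c=manip.calibration(name)
    if 'R' in c: return c,np.array(c['R']),np.array(c['t'])
    T=np.array(c['tool_from_camera']);R,p=tool()
    Rc=R@T[:3,:3];pc=R@T[:3,3]+p
    return c,Rc.T,-Rc.T@pc
def ray(name,u,v,C=None):
    c,R,t=C or cam(name)
    d=R.T@np.array([(u-c['cx'])/c['fx'],(v-c['cy'])/c['fy'],1]); return -R.T@t,d
def onz(name,u,v,z,C=None):
    o,d=ray(name,u,v,C); return o+d*(z-o[2])/d[2]
def pts(depth,C):
    c,R,t=C;v,u=np.mgrid[:depth.shape[0],:depth.shape[1]]
    P=np.stack([(u-c['cx'])/c['fx']*depth,(v-c['cy'])/c['fy']*depth,depth],-1)
    return (P-t)@R
def proj(X,C):
    c,R,t=C;q=R@np.array(X)+t;return q[0]/q[2]*c['fx']+c['cx'],q[1]/q[2]*c['fy']+c['cy']
E
python3 - <<'E'
from h import *
print(manip.read_state(), manip.tcp_to_grasp)
for n in ('scene','side','wrist'):
    C=cam(n); p,d=manip.camera(n); save(p,n+'0'); np.savez('pics/'+n+'0.npz',p=p,d=d); print(n,C[0]['fx'],'pos',-C[1].T@C[2],'fwd',C[1][2])
E
```

```text
pics
{'clock': 0.0, 'joints': array([ 1.10536601e+00,  3.00474462e-01,  1.52156753e+00, -2.38636793e-06,
        1.32072277e+00, -6.66138067e-02]), 'qd': array([-0.00041076, -0.00073906,  0.00140286, -0.00038875,  0.00027356,
        0.00184047]), 'effort': array([ 7.22408895e-04, -5.31803513e+01, -3.52744102e+01,  7.08603440e-02,
        2.43866531e-02, -4.72552301e-05]), 'eef_pos': array([213.45612921, 506.56427797, 174.49024852]), 'eef_rot': array([-3.14151694e+00,  1.16966091e-03,  1.17198045e+00]), 'wrist_force': array([ 0.64452777, -0.03148483,  0.25134705]), 'moment': array([-0.00825846,  0.03066911, -0.02323771]), 'finger_gap': 94.21404473884644} 18.8
scene 384.54016736669644 pos [1037.14463803 -354.86489209  839.20134799] fwd [-0.53486104  0.36828571 -0.76045335]
side 493.5661756932075 pos [ 191.42417271 1275.43398176  849.04096898] fwd [ 0.2163161  -0.83106763 -0.51238066]
wrist 371.28812757160074 pos [142.01988884 535.22948861 384.14142032] fwd [ 0.24007232 -0.10328967 -0.96524428]
```

View pics/scene0.png

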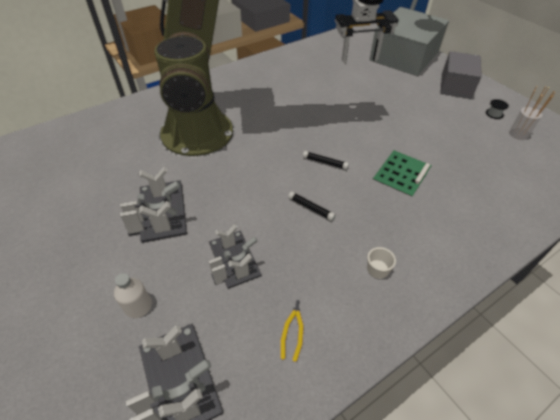

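View pics/side0.png

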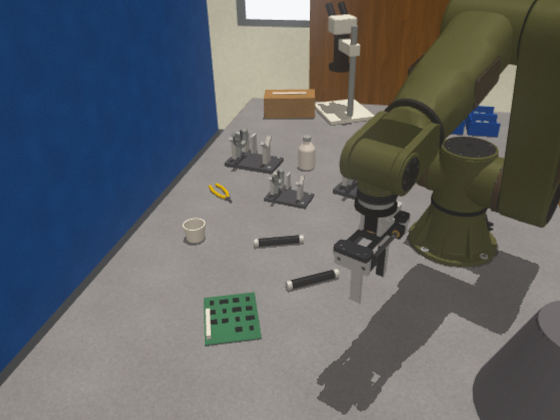

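View pics/wrist0.png

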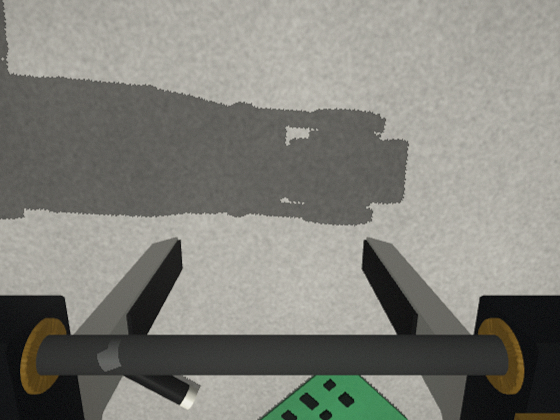

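```bash
python3 - <<'E'
from h import *
z=np.load('pics/scene0.npz');p,d=z['p'],z['d'];C=cam('scene')
P=pts(d,C); H=cv2.cvtColor(p,cv2.COLOR_RGB2HSV)
print('bench z',np.median(P[200:250,380:420,2]), P[250,320])
np.save('pics/P.npy',P)
# three cradle boxes
for (u0,u1,v0,v1) in [(110,200,160,250),(200,270,220,290),(120,230,320,420)]:
    m=np.zeros(d.shape,bool);m[v0:v1,u0:u1]=1
    m&=(P[...,2]>6)&(P[...,2]<17)&(H[...,2]<90)
    q=P[m][:,:2].astype(np.float32); r=cv2.minAreaRect(q); print(len(q),r, P[m][:,2].mean())
    m2=np.zeros(d.shape,bool);m2[v0:v1,u0:u1]=1
    print('max z',np.percentile(P[m2][:,2],[99,99.9]))
for (u0,u1,v0,v1) in [(295,355,145,172),(282,340,188,225)]:
    m=np.zeros(d.shape,bool);m[v0:v1,u0:u1]=1
    m&=(P[...,2]>10)&(P[...,2]<40)
    q=P[m]; r=cv2.minAreaRect(q[:,:2].astype(np.float32)); print('barrel',r,q.mean(0),np.percentile(q[:,2],[50,95]))
for n,(u0,u1,v0,v1) in dict(bottle=(110,160,270,320),pot=(360,400,245,285)).items():
    m=np.zeros(d.shape,bool);m[v0:v1,u0:u1]=1
    m&=(P[...,2]>15);q=P[m];print(n,cv2.minAreaRect(q[:,:2].astype(np.float32)),q[:,2].max())
E
for n in scene side; do python3 - <<E
from h import *
im=cv2.imread('pics/${n}0.png')
c={'scene':im[150:420,90:290],'side':im[110:260,180:420]}['$n']
cv2.imwrite('pics/${n}0z.png',cv2.resize(c,None,fx=3 if '$n'=='side' else 2.2,fy=3 if '$n'=='side' else 2.2,interpolation=cv2.INTER_CUBIC))
E
done
```

```text
bench z 0.7761144861190483 [622.40804742  54.02948784   0.90443577]
540 ((267.5429992675781, -251.3369140625), (147.6313018798828, 198.02610778808594), 69.70601654052734) 14.606874809496595
max z [139.43175285 839.20134799]
852 ((524.8706665039062, -149.4098663330078), (90.41414642333984, 147.68515014648438), 80.57152557373047) 12.985492923223429
max z [105.77655314 839.20134799]
1216 ((716.6234130859375, -386.28515625), (118.99655151367188, 199.6844024658203), 81.41405487060547) 15.813421465040571
max z [144.87141407 839.20134799]
barrel ((366.57122802734375, 269.50909423828125), (145.37521362304688, 24.794471740722656), 34.117000579833984) [370.38164461 267.43447749  20.60634825] [21.64669289 26.35000049]
barrel ((495.1747741699219, 116.99868774414062), (146.219482421875, 24.060272216796875), 21.201173782348633) [498.34357416 115.28131841  20.99943892] [22.1256669  26.17292419]
bottle ((765.93359375, -393.1590270996094), (544.1424560546875, 63.218605041503906), 1.4099233150482178) 839.2013479853607
pot ((897.3614501953125, -85.515380859375), (65.51626586914062, 603.375244140625), 33.624839782714844) 839.2013479853607
```

View pics/scene0z.png

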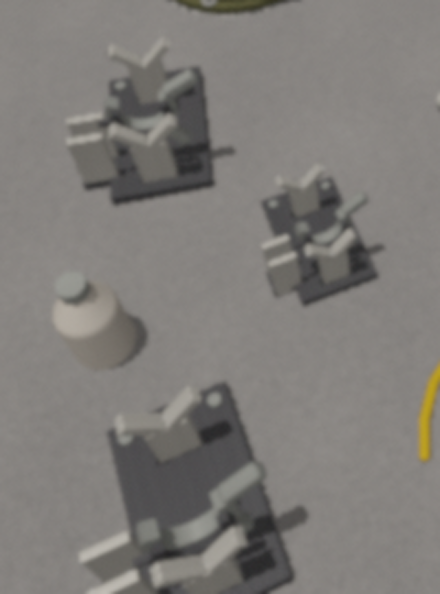

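View pics/side0z.png

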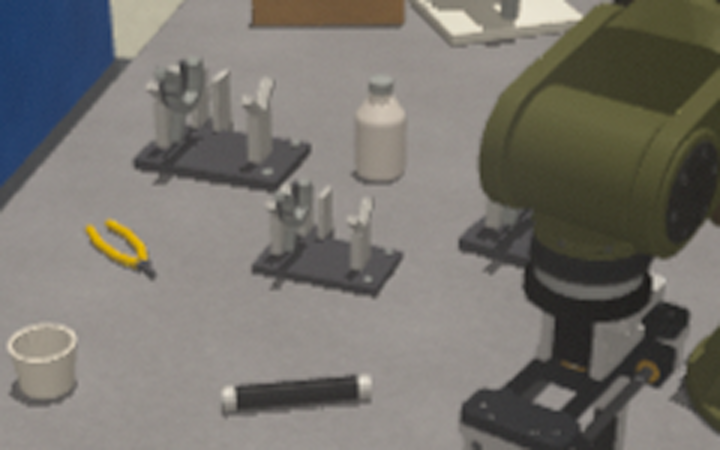

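```bash
python3 - <<'E'
from h import *
for n,box in (('scene',(280,345,185,225)),('side',(248,310,228,252))):
    z=np.load(f'pics/{n}0.npz');p,d=z['p'],z['d'];C=cam(n);P=pts(d,C);H=cv2.cvtColor(p,cv2.COLOR_RGB2HSV)
    u0,u1,v0,v1=box;m=np.zeros(d.shape,bool);m[v0:v1,u0:u1]=1
    m&=(P[...,2]>8)&(P[...,2]<40)
    q=P[m];r=cv2.minAreaRect(q[:,:2].astype(np.float32));print(n,len(q),r)
    v,u=np.nonzero(m);(cx,cy),sz,a=cv2.minAreaRect(np.stack([u,v],1).astype(np.float32))
    print((cx,cy),sz,a,'ctr on z12',onz(n,cx,cy,12,C))
    b=cv2.boxPoints(((cx,cy),sz,a)); print([onz(n,*((b[i]+b[(i+1)%4])/2),12,C).round(1) for i in range(4)])
E
```

```text
scene 417 ((495.1747741699219, 116.99868774414062), (146.219482421875, 24.060272216796875), 21.201173782348633)
(310.8287048339844, 205.79092407226562) (50.535865783691406, 8.517281532287598) 27.474430084228516 ctr on z12 [493.29378476 119.8309737   12.        ]
[array([420.9,  92.3,  12. ]), array([484.9, 133.1,  12. ]), array([562.1, 146. ,  12. ]), array([501.5, 106.7,  12. ])]
side 356 ((489.6691589355469, 123.63627624511719), (145.022216796875, 29.221282958984375), 20.320749282836914)
(278.6434326171875, 240.67340087890625) (7.828437805175781, 49.33339309692383) 85.10090637207031 ctr on z12 [490.53512274 120.81946815  12.        ]
[array([496.3, 101.4,  12. ]), array([421.9,  95.3,  12. ]), array([484.9, 139.8,  12. ]), array([558.6, 146.1,  12. ])]
```

>>> arm_command --steps '[[1,[-1.65,2.71,0],0],[1,[-1.65,2.71,0],0],[1,[-1.65,2.71,0],0],[1,[-1.65,2.71,0],0],[1,[-1.65,2.71,0],0]]'

```text
clock: 0.57
eef_pos: [306.9, 376.8, 174.9]
eef_rot: [-3.142, 0.0, 1.172]
wrist_force: [-0.1, 1.3, -0.7]
finger_gap: 93.9
```

>>> arm_command --steps '[[1,[-1.65,2.71,0],0],[1,[-1.65,2.71,0],0],[1,[-1.65,2.71,0],0],[1,[-1.65,2.71,0],0],[1,[-1.65,2.71,0],0]]'

```text
clock: 0.98
eef_pos: [399.8, 248.1, 175.0]
eef_rot: [-3.142, 0.0, 1.172]
wrist_force: [1.9, 0.4, 1.2]
finger_gap: 93.6
```

>>> arm_command --steps '[[1,[-1.65,2.71,0],0],[1,[-1.65,2.71,0],0],[1,[-1.65,2.71,0],0],[1,[-1.65,2.71,0],0],[1,[-1.65,2.71,0],0]]'

```text
clock: 1.4
eef_pos: [492.7, 119.4, 175.0]
eef_rot: [-3.141, 0.0, 1.172]
wrist_force: [-0.1, 0.7, 0.8]
finger_gap: 93.8
```

>>> arm_command --steps '[[1,[0,0,0],-0.11],[1,[0,0,0],-0.11],[1,[0,0,0],-0.11],[1,[0,0,0],-0.11],[1,[0,0,0],-0.11]]'

```text
clock: 1.82
eef_pos: [491.9, 120.8, 174.8]
eef_rot: [-3.141, 0.0, 1.727]
wrist_force: [0.2, 0.4, 0.9]
finger_gap: 94.1
```

>>> arm_command --steps '[[1,[0,0,0],-0.11],[1,[0,0,0],-0.1],[1,[0,0,0],0]]'

```text
clock: 2.07
eef_pos: [491.9, 120.9, 174.9]
eef_rot: [-3.141, -0.0, 1.937]
wrist_force: [0.5, -1.0, 0.0]
finger_gap: 93.8
```

```bash
python3 - <<'E'
from h import *
s=manip.read_state();print(s['clock'],s['eef_pos'],s['eef_rot'],s['joints'])
C=cam('wrist');p,d=manip.camera('wrist');save(p,'w1');np.savez('pics/w1.npz',p=p,d=d,R=C[1],t=C[2])
print('tcp px',proj(s['eef_pos'],C))
E
```

```text
2.0667 [491.94710311 120.89435082 174.8578978 ] [-3.14118500e+00 -6.41417645e-05  1.93677541e+00] [ 1.68670030e-01  2.03560280e-01  1.64192205e+00 -1.76761583e-05
  1.29652264e+00 -1.76810060e+00]
tcp px (np.float64(272.8113631983383), np.float64(237.07919233062825))
```

View pics/w1.png

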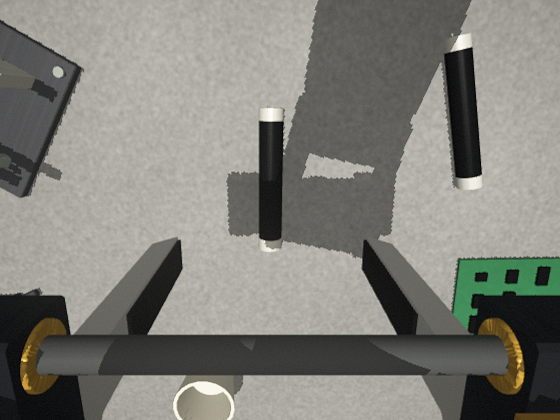

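```bash
cat > bar.py <<'E'
from h import *
def barrel(n,p,d,C,zc,zr=(8,40),guess=None):
    P=pts(d,C); m=(P[...,2]>zr[0])&(P[...,2]<zr[1])
    if guess is not None: m&=np.hypot(P[...,0]-guess[0],P[...,1]-guess[1])<90
    m=m.astype(np.uint8); k,l,st,ce=cv2.connectedComponentsWithStats(m)
    for i in range(1,k):
        if st[i,4]<1200: continue
        v,u=np.nonzero(l==i);b=cv2.boxPoints(cv2.minAreaRect(np.stack([u,v],1).astype(np.float32)))
        q=P[l==i];r=cv2.minAreaRect(q[:,:2].astype(np.float32))
        mids=[onz(n,*((b[j]+b[(j+1)%4])/2),zc,C) for j in range(4)]
        print(st[i],'rect',r,'zmax',np.percentile(q[:,2],95));print([x[:2].round(1) for x in mids])
E
python3 - <<'E'
from bar import *
z=np.load('pics/w1.npz');c=manip.calibration('wrist')
barrel('wrist',z['p'],z['d'],(c,z['R'],z['t']),12,guess=(492,120))
R,p=tool();print(R)
P=pts(z['d'],(c,z['R'],z['t']));print(P[180,330],P[180,270])
E
```

```text
[ 259  108   25  144 3311] rect ((492.3960876464844, 118.9590072631836), (145.47537231445312, 23.37092399597168), 20.48426055908203) zmax 24.60229875179175
[array([494.9, 107.4]), array([424.4,  93.5]), array([486.1, 130.3]), array([563.7, 146.8])]
[[-3.51874491e-01  9.36047119e-01 -3.65084039e-04]
 [ 9.36047188e-01  3.51874493e-01 -6.09531383e-05]
 [ 7.14087517e-05 -3.63183743e-04 -9.99999931e-01]]
[4.71007215e+02 1.77932962e+02 1.28521768e-01] [488.75241656 117.11144921  25.51061536]
```

>>> arm_command --steps '[[1,[-0.2,-0.6,3.0],0],[1,[0,0,3.6],0],[1,[0,0,3.6],0],[1,[0,0,3.6],0],[1,[0,0,2.0],0]]'

```text
clock: 2.53
eef_pos: [485.4, 116.6, 13.5]
eef_rot: [-3.138, -0.001, 1.928]
wrist_force: [0.2, 0.6, -0.3]
finger_gap: 94.0
```

>>> arm_command --steps '[[1,[0,0,1.0],0],[1,[0,0,0.3],0],[0.3,[0,0,0],0],[0.2,[0,0,0],0],[0.1,[0,0,0],0]]' --force 25

```text
clock: 2.95
eef_pos: [488.1, 117.1, 5.5]
eef_rot: [3.139, 0.0, 1.931]
wrist_force: [0.3, 1.0, -0.2]
finger_gap: 77.6
```

>>> arm_command --steps '[[0,[0,0,0],0],[0,[0,0,0],0],[0,[0,0,0],0],[0,[0,0,0],0],[0,[0,0,0],0]]'

```text
clock: 3.37
eef_pos: [487.2, 116.9, 4.2]
eef_rot: [3.141, 0.0, 1.932]
wrist_force: [-0.7, -0.3, 0.3]
finger_gap: 44.3
```

>>> arm_command --steps '[[0,[0,0,0],0],[0,[0,0,0],0],[0,[0,0,0],0]]'

```text
clock: 3.62
eef_pos: [487.1, 116.9, 4.0]
eef_rot: [-3.141, -0.0, 1.932]
wrist_force: [-0.0, -0.5, -0.6]
finger_gap: 23.9
```

>>> arm_command --steps '[[0,[0,0,0],0],[0,[0,0,-2],0],[0,[0,0,-3.8],0],[0,[0,0,-3.8],0],[0,[0,0,-3.8],0]]'

```text
clock: 4.03
eef_pos: [486.7, 116.8, 139.6]
eef_rot: [-3.141, -0.0, 1.932]
wrist_force: [0.4, -0.2, -0.5]
finger_gap: 0.5
```

>>> arm_command --steps '[[0,[0,0,-3.8],0.105],[0,[0,0,-3],0.105],[0,[0,0,-2.4],0.105],[0,[0,0,0],0.105],[0,[0,0,0],0.105]]'

```text
clock: 4.45
eef_pos: [487.6, 117.0, 231.6]
eef_rot: [3.139, -0.001, 1.402]
wrist_force: [0.2, 0.3, -0.2]
finger_gap: 0.6
```

```bash
cat > go.py <<'E'
import sys
from h import *
R,p=tool();X=np.array([float(a) for a in sys.argv[1:4]])
print('pos',p.round(1),'delta tool cm',(R.T@(X-p)/10).round(2),'dist',np.linalg.norm(X-p).round(0), manip.read_state()['finger_gap'])
E
python3 go.py 595.7 -89.7 230
```

```text
pos [487.6 117.  231.6] delta tool cm [-18.56  14.13   0.18] dist 233.0 0.614069658550562
```

```bash
python3 - <<'E'
from bar import *
for n,b in (('scene',None),('side',None),('wrist',None)):
    C=cam(n);p,d=manip.camera(n);save(p,n+'2');np.savez('pics/'+n+'2.npz',p=p,d=d,R=C[1],t=C[2])
    print(n);barrel(n,p,d,C,12,guess=(492,120))
E
```

```text
scene
side
wrist
[ 234  116   80  117 2567] rect ((492.486328125, 118.2882080078125), (145.63278198242188, 23.95589828491211), 20.425628662109375) zmax 24.709955593854872
[array([424.3,  92.7]), array([486.8, 129.8]), array([563.7, 145.7]), array([495.9, 106.5])]
```

View pics/wrist2.png

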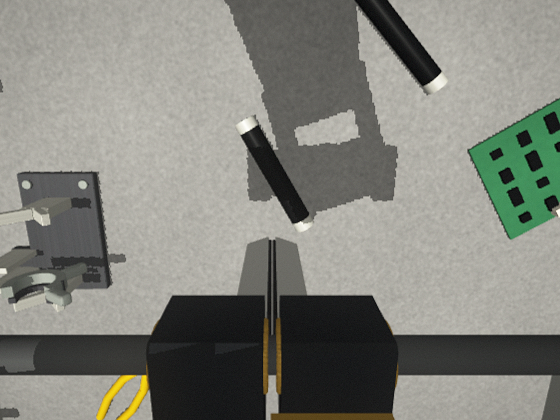

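View pics/scene2.png

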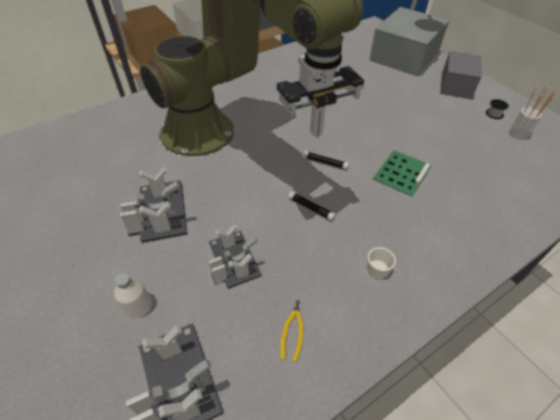

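>>> arm_command --steps '[[0.6,[0,0,3.5],-0.105],[0.6,[0,0,3.5],-0.105],[0.6,[0,0,3.5],-0.105],[0.6,[0,0,3.5],-0.105],[0.6,[0,0,0],-0.106]]'

```text
clock: 5.02
eef_pos: [483.7, 116.3, 83.6]
eef_rot: [-3.132, -0.002, 1.942]
wrist_force: [-0.2, -0.3, -0.4]
finger_gap: 30.3
```

```bash
python3 go.py 486.8 116.5 2
```

```text
pos [483.7 116.3  83.6] delta tool cm [-0.11  0.37  8.16] dist 82.0 30.34717586523646
```

>>> arm_command --steps '[[0.6,[0,0,0],0],[0.6,[0,0,0],0],[0.6,[0,0,1],0],[0.6,[0,0,2],0],[0.6,[0,0,2],0]]'

```text
clock: 5.43
eef_pos: [488.0, 117.1, 40.3]
eef_rot: [3.138, 0.001, 1.931]
wrist_force: [0.2, 0.0, -0.8]
finger_gap: 56.0
```

```bash
python3 go.py 486.8 116.5 2
```

```text
pos [488.  117.1  40.3] delta tool cm [-0.01 -0.15  3.83] dist 38.0 55.98688134809589
```

>>> arm_command --steps '[[0.6,[0,0,1.5],0],[0.6,[0,0,1.5],0],[0.6,[0,0,0.5],0],[0.3,[0,0,0.2],0],[0,[0,0,0],0]]' --force 40

```text
clock: 5.85
eef_pos: [487.4, 116.9, 3.4]
eef_rot: [3.141, 0.0, 1.932]
wrist_force: [-0.2, 0.2, 0.5]
finger_gap: 46.5
```

>>> arm_command --steps '[[0,[0,0,0],0],[0,[0,0,0],0],[0,[0,0,0],0],[0,[0,0,0],0],[0,[0,0,0],0]]'

```text
clock: 6.27
eef_pos: [487.3, 116.9, 3.3]
eef_rot: [3.141, 0.0, 1.933]
wrist_force: [0.4, -0.6, -0.6]
finger_gap: 13.5
```

>>> arm_command --steps '[[0,[0,0,0],0],[0,[0,0,0],0],[0,[0,0,0],0],[0,[0,0,0],0]]'

```text
clock: 6.6
eef_pos: [487.2, 116.9, 3.0]
eef_rot: [-3.142, 0.0, 1.933]
wrist_force: [0.4, 0.5, -0.5]
finger_gap: 0.4
```

```bash
python3 - <<'E'
from bar import *
for n,b in (('scene',None),('side',None),('wrist',None)):
    C=cam(n);p,d=manip.camera(n);save(p,n+'3');np.savez('pics/'+n+'3.npz',p=p,d=d,R=C[1],t=C[2])
a=cv2.imread('pics/scene3.png')[130:270,230:400];b=cv2.imread('pics/side3.png')[180:320,220:390]
cv2.imwrite('pics/z3.png',np.hstack([cv2.resize(a,None,fx=2.3,fy=2.3),cv2.resize(b,None,fx=2.3,fy=2.3)]))
E
```

```text
(no output)
```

View pics/z3.png

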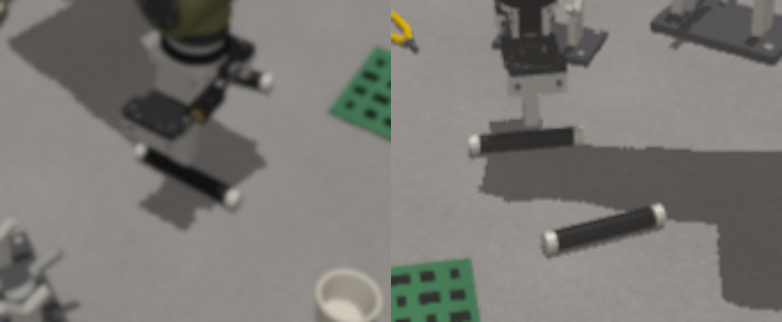

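View pics/wrist3.png

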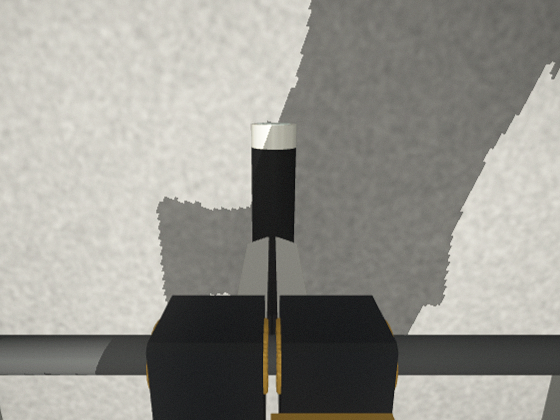

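```bash
python3 - <<'E'
from h import *
z=np.load('pics/wrist3.npz');c=manip.calibration('wrist');P=pts(z['d'],(c,z['R'],z['t']))
for u,v in [(262,235),(262,245),(285,245),(273,245),(273,225),(273,200),(273,150),(220,180),(240,280),(262,290)]: print(u,v,P[v,u].round(1),z['d'][v,u])
z=np.load('pics/side3.npz');C=cam('side');P=pts(z['d'],C)
for v in range(215,250,3): print(v,P[v,281].round(1),z['p'][v,281])
E
```

```text
262 235 [481.5 108.4  22.1] 202.07501
262 245 [478.3 107.9  44.8] 179.30682
285 245 [474.7 118.4  43.8] 180.33841
273 245 [478.  113.5  40.5] 183.93588
273 225 [473.5 111.8  23.8] 198.75667
273 200 [460.6 106.9  23.4] 195.53888
273 150 [436.   97.6  23.8] 188.29414
220 180 [ 4.661e+02  7.590e+01 -4.000e-01] 217.03265
240 280 [481.3 100.8  80.8] 144.60634
262 290 [478.4 109.1  88.6] 137.19463
215 [462.  198.8 152.8] [126 122 116]
218 [463.1 195.1 140.9] [126 122 116]
221 [462.7 197.5 132.9] [122 118 114]
224 [481.4 124.   73.8] [127 122 117]
227 [480.5 128.4  66.5] [125 121 116]
230 [480.5 129.4  56.8] [125 121 116]
233 [481.2 127.4  44.9] [123 119 114]
236 [494.9  74.1  -3.4] [77 74 73]
239 [483.1 121.4  19.4] [46 45 44]
242 [480.7 131.9  16.3] [45 45 43]
245 [481.8 128.5   3. ] [80 77 75]
248 [480.4 134.9  -3.1] [88 86 84]
```

```bash
python3 - <<'E'
from h import *
s=manip.read_state();print(s['eef_pos'],s['joints'],s['clock'],manip.tcp_to_grasp)
c=manip.calibration('wrist');T=np.array(c['tool_from_camera']);print(T.round(3))
for f in ('w1','wrist3','wrist0'):
    z=np.load(f'pics/{f}.npz');d=z['d'];v,u=np.mgrid[:420,:560]
    P=np.stack([(u-c['cx'])/c['fx']*d,(v-c['cy'])/c['fy']*d,d],-1)@T[:3,:3].T+T[:3,3]
    for uv in [(170,243),(176,239),(180,250),(170,238),(374,243),(262,243),(262,238),(285,241)]: print(f,uv,P[uv[1],uv[0]].round(1),z['p'][uv[1],uv[0]])
for X in ([0,0,0],[0,-8,0],[0,8,0],[0,-8,-38]):
    q=T[:3,:3].T@(np.array(X)-T[:3,3]);print(X,q[:2]/q[2]*c['fx']+[c['cx'],c['cy']])
E
```

```text
[487.15982281 116.89517277   3.04889716] [ 1.62396762e-01  4.12987252e-01  1.81468201e+00 -3.67534574e-05
  9.13936027e-01 -1.77057058e+00] 6.75 18.8
[[   1.      -0.      -0.      -0.575]
 [   0.       0.965    0.261  -77.8  ]
 [   0.      -0.261    0.965 -209.588]
 [   0.       0.       0.       1.   ]]
w1 (170, 243) [-50.6 -11.2 -38.6] [111 108 105]
w1 (176, 239) [-49.4 -10.8 -31.9] [102 101  95]
w1 (180, 250) [-47.7  -4.9 -32.2] [23 23 21]
w1 (170, 238) [-113.    66.4  176. ] [162 161 152]
w1 (374, 243) [ 49.7 -11.1 -38.1] [106 106  99]
w1 (262, 243) [-10.8  63.3 152.9] [221 219 206]
w1 (262, 238) [-10.8  58.2 154. ] [24 25 25]
w1 (285, 241) [ 13.9  69.4 174.5] [141 141 135]
wrist3 (170, 243) [-62.7   4.8   2.7] [124 121 118]
wrist3 (176, 239) [-58.6   1.9   1.7] [124 123 117]
wrist3 (180, 250) [-57.1   9.7   3.4] [123 125 117]
wrist3 (170, 238) [-62.5   1.7   2.9] [123 123 116]
wrist3 (374, 243) [61.8  5.   3. ] [129 127 122]
wrist3 (262, 243) [ -5.4 -10.9 -37.8] [132 132 123]
wrist3 (262, 238) [ -5.9  -6.7 -19.5] [83 81 77]
wrist3 (285, 241) [  6.  -11.2 -35.6] [134 134 125]
wrist0 (170, 243) [-50.9 -10.8 -37.6] [109 108 100]
wrist0 (176, 239) [-49.6 -10.5 -31. ] [103 103  97]
wrist0 (180, 250) [-47.8  -4.7 -31.6] [26 26 25]
wrist0 (170, 238) [-113.    66.4  176.1] [161 159 151]
wrist0 (374, 243) [ 49.8 -10.9 -37.8] [105 104  98]
wrist0 (262, 243) [-11.5  71.9 175. ] [178 177 168]
wrist0 (262, 238) [-11.4  66.1 175.2] [179 177 170]
wrist0 (285, 241) [ 13.9  69.3 174.4] [188 188 180]
[0, 0, 0] [272.82319217 237.07518179]
[0, -8, 0] [272.83125177 224.39572331]
[0, 8, 0] [272.8152823  249.51908015]
[0, -8, -38] [273.0264545  248.68302964]
```

```bash
python3 - <<'E'
from h import *
c=manip.calibration('wrist');T=np.array(c['tool_from_camera'])
z=np.load('pics/wrist3.npz');d=z['d'];v,u=np.mgrid[:420,:560]
P=np.stack([(u-c['cx'])/c['fx']*d,(v-c['cy'])/c['fy']*d,d],-1)@T[:3,:3].T+T[:3,3]
for v in range(234,296,4): print(v,P[v,264].round(1),P[v,256].round(1),P[v,284].round(1))
for n in ('side','scene'):
    z=np.load(f'pics/{n}3.npz');C=cam(n);Q=pts(z['d'],C)
    R,p=tool();L=(Q-p)@R
    m=(abs(L[...,0])<20)&(abs(L[...,1])<20)&(L[...,2]<-20)&(L[...,2]>-80)
    vv,uu=np.nonzero(m);print(n,len(vv))
    for v in np.unique(vv)[::1]:
        s=(vv==v); print(v,uu[s].min(),uu[s].max(),L[v,uu[s]].mean(0).round(1))
E
```

```text
234 [ -4.8  -9.  -19.6] [ -9.3  -8.1 -17.1] [  6.   -9.2 -19.9]
238 [ -4.6 -11.3 -31.7] [ -9.3  -5.6 -16.4] [  6.1  -6.1 -17.9]
242 [ -4.5 -10.9 -36.4] [ -8.4 -11.1 -36.9] [  5.4 -11.1 -37. ]
246 [ -4.4 -11.  -42. ] [ -8.2 -11.2 -42.5] [  5.3 -11.2 -42.5]
250 [ -4.2 -11.5 -48.2] [ -8.  -11.3 -47.7] [  5.1 -10.9 -46.9]
254 [ -4.2 -11.3 -52.4] [ -7.8 -11.  -51.8] [  5.  -11.2 -52.2]
258 [ -4.  -11.6 -57.6] [ -7.6 -11.  -56.4] [  4.8 -10.8 -56. ]
262 [ -4.  -11.  -60.6] [ -7.4 -11.4 -61.5] [  4.7 -11.5 -61.6]
266 [ -3.9 -11.2 -65.1] [ -7.3 -11.3 -65.4] [  4.5 -11.3 -65.4]
270 [ -3.8 -11.7 -70.1] [ -7.1 -11.  -68.5] [  4.4 -11.  -68.5]
274 [ -3.8 -10.9 -72. ] [ -7.  -10.9 -72.1] [  4.3 -11.2 -72.6]
278 [ -3.7 -11.  -75.8] [ -6.8 -11.  -75.9] [  4.2 -11.1 -76.1]
282 [ -3.6 -11.  -79.2] [ -6.7 -11.4 -80. ] [  4.1 -11.  -79.3]
286 [ -3.5 -11.  -82.5] [ -6.5 -11.2 -82.9] [  4.  -11.5 -83.4]
290 [ -3.5 -11.5 -86.6] [ -6.4 -10.9 -85.5] [  3.9 -11.1 -85.8]
294 [ -3.4 -11.1 -88.7] [ -6.3 -10.7 -88. ] [  3.8 -11.  -88.5]
side 103
222 277 283 [  5.5  -1.9 -75.7]
223 277 284 [  9.7  -1.4 -75. ]
224
[... 426 characters left out ...]
  5.8   9.5 -21.3]
239 277 280 [ 10.5   5.7 -20.6]
scene 126
187 315 315 [ 10.6   8.5 -78.8]
188 314 315 [  7.5   8.9 -77.8]
189 313 315 [  5.5   8.8 -75.5]
190 313 315 [  5.5   9.1 -71.7]
191 308 314 [ -2.8   6.7 -73.4]
192 308 314 [ -6.7   7.  -73. ]
193 308 314 [ -6.1   7.1 -68.6]
194 308 314 [ -6.8   6.6 -64.9]
195 308 314 [ -6.    7.6 -60.8]
196 308 314 [ -4.8   7.2 -55.4]
197 307 314 [ -5.2   6.2 -51.1]
198 306 313 [ -7.9   4.8 -48.4]
199 304 313 [ -7.1   1.5 -41.4]
200 302 312 [ -6.6  -3.4 -33.6]
201 302 311 [ -5.2  -4.2 -27.5]
202 303 311 [ -3.6  -3.6 -22.3]
203 304 314 [ -3.2   2.1 -21.3]
204 308 315 [ -3.4  10.5 -22.9]
205 308 314 [ -6.7   9.9 -21.3]
206 309 313 [ -9.2  13.6 -21.8]
```

>>> arm_command --steps '[[0.6,[0,-0.45,-0.5],0],[0.6,[0,0,0],0],[0.6,[0,0,0],0],[0.6,[0,0,0],0],[0.6,[0,0,0],0]]'

```text
clock: 7.17
eef_pos: [483.0, 115.3, 8.1]
eef_rot: [3.141, 0.0, 1.933]
wrist_force: [-0.5, 0.8, -0.3]
finger_gap: 30.7
```

>>> arm_command --steps '[[0.6,[0,0,0],0],[0.6,[0,0,0],0],[0.6,[0,0,0.8],0],[0.6,[0,0,0.8],0],[0.6,[0,0,0],0]]'

```text
clock: 7.58
eef_pos: [481.9, 115.1, -9.9]
eef_rot: [-3.139, -0.0, 1.933]
wrist_force: [-1.5, 0.3, -0.4]
finger_gap: 56.3
```

>>> arm_command --steps '[[0.6,[0,0,0.5],0],[0.6,[0,0,0.5],0],[0.6,[0,0,0],0]]'

```text
clock: 7.83
eef_pos: [482.4, 115.2, -19.0]
eef_rot: [-3.14, -0.0, 1.933]
wrist_force: [-1.1, 0.2, 0.1]
finger_gap: 56.5
```

>>> arm_command --steps '[[0.6,[0,0,0.3],0],[0.6,[0,0,0.3],0],[0.6,[0,0,0.2],0],[0.6,[0,0,0],0]]'

```text
clock: 8.17
eef_pos: [482.7, 115.3, -26.4]
eef_rot: [-3.141, -0.0, 1.933]
wrist_force: [-0.0, -0.2, -0.4]
finger_gap: 56.2
```

```bash
python3 - <<'E'
from h import *
s=manip.read_state();print(s['eef_pos'],s['wrist_force'])
for n in ('side','wrist'):
    C=cam(n);p,d=manip.camera(n);save(p,n+'4');np.savez('pics/'+n+'4.npz',p=p,d=d,R=C[1],t=C[2])
a=cv2.imread('pics/side4.png')[180:280,220:360]
cv2.imwrite('pics/z4.png',np.hstack([cv2.resize(a,(560,420),interpolation=cv2.INTER_CUBIC)]))
E
```

```text
[482.72760145 115.29385465 -26.36010388] [-0.04047562 -0.19644094 -0.38347452]
```

View pics/z4.png

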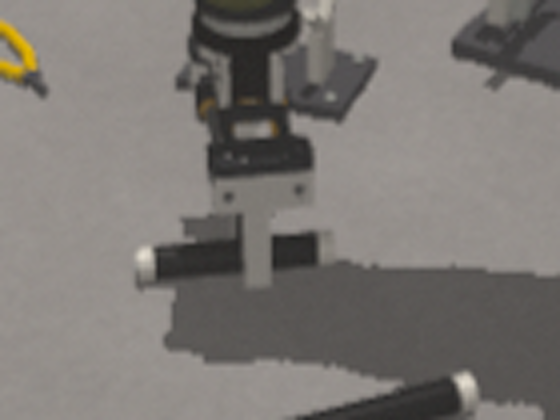

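View pics/wrist4.png

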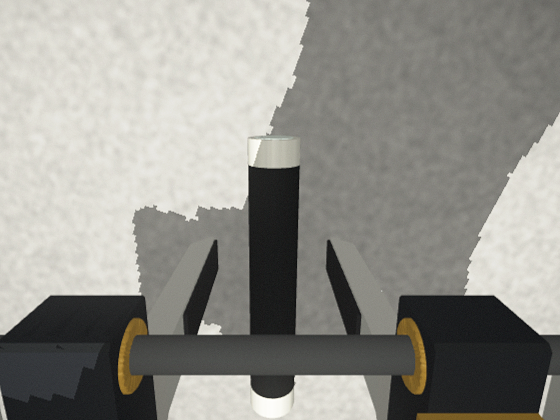

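>>> arm_command --steps '[[0,[0,0,0],0],[0,[0,0,0],0],[0,[0,0,0],0],[0,[0,0,0],0],[0,[0,0,0],0]]' --force 40

```text
clock: 8.68
eef_pos: [482.9, 115.3, -25.9]
eef_rot: [3.142, 0.0, 1.933]
wrist_force: [0.2, -0.7, 0.1]
finger_gap: 26.5
```

>>> arm_command --steps '[[0,[0,0,0],0],[0,[0,0,0],0],[0,[0,0,0],0]]'

```text
clock: 8.93
eef_pos: [483.0, 115.3, -25.9]
eef_rot: [3.142, 0.0, 1.933]
wrist_force: [0.6, 0.7, 0.8]
finger_gap: 23.4
```

>>> arm_command --steps '[[0,[0,0,-0.5],0],[0,[0,0,-1],0],[0,[0,0,-2],0],[0,[0,0,-2],0],[0,[0,0,0],0]]'

```text
clock: 9.35
eef_pos: [484.9, 115.7, 33.1]
eef_rot: [3.136, 0.001, 1.933]
wrist_force: [0.7, 1.0, -0.7]
finger_gap: 22.7
```

>>> arm_command --steps '[[0,[0,0,-3.5],0],[0,[0,0,-3.5],0.1],[0,[0,0,-3.5],0.1],[0,[0,0,-2],0.1],[0,[0,0,0],0.1]]'

```text
clock: 9.77
eef_pos: [484.6, 115.6, 158.6]
eef_rot: [3.135, -0.001, 1.528]
wrist_force: [0.4, -0.2, -0.6]
finger_gap: 22.8
```

>>> arm_command --steps '[[0,[0,0,0],0.1],[0,[0,0,0],0.03],[0,[0,0,0],0]]'

```text
clock: 10.02
eef_pos: [482.8, 115.3, 153.9]
eef_rot: [-3.141, 0.0, 1.401]
wrist_force: [-0.3, -0.6, -0.8]
finger_gap: 23.5
```

```bash
python3 go.py 595.7 -89.7 170
```

```text
pos [482.8 115.3 153.9] delta tool cm [-18.3   14.58  -1.61] dist 235.0 23.475497511189868
```

>>> arm_command --steps '[[0,[-2.3,1.85,-0.2],0],[0,[-2.3,1.85,-0.2],0],[0,[-2.3,1.85,-0.2],0],[0,[-2.3,1.85,-0.2],0],[0,[-2.3,1.85,-0.2],0]]'

```text
clock: 10.43
eef_pos: [555.3, -14.8, 163.9]
eef_rot: [-3.141, 0.0, 1.405]
wrist_force: [0.8, 0.1, -0.8]
finger_gap: 23.2
```

>>> arm_command --steps '[[0,[-2.3,1.85,-0.2],0],[0,[-2.3,1.85,-0.2],0],[0,[-2.3,1.85,-0.2],0],[0,[0,0,0],0],[0,[0,0,0],0]]'

```text
clock: 10.85
eef_pos: [598.1, -91.8, 169.2]
eef_rot: [-3.141, -0.0, 1.403]
wrist_force: [0.3, 0.1, -1.6]
finger_gap: 23.2
```

```bash
python3 - <<'E'
from h import *
s=manip.read_state();print(s['eef_pos'],s['eef_rot'],s['finger_gap'])
for n in ('wrist',):
    C=cam(n);p,d=manip.camera(n);save(p,n+'5');np.savez('pics/'+n+'5.npz',p=p,d=d,R=C[1],t=C[2])
E
```

```text
[598.11796192 -91.80257844 169.2327458 ] [-3.14052503e+00 -1.04909292e-04  1.40259148e+00] 23.220497824138768
```

View pics/wrist5.png

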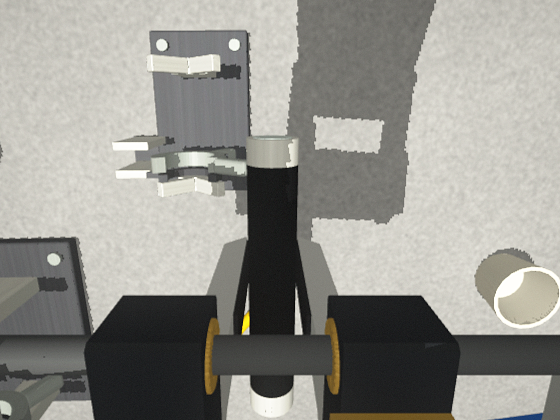

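```bash
python3 - <<'E'
from h import *
z=np.load('pics/wrist5.npz');p,d=z['p'],z['d'];c=manip.calibration('wrist');C=(c,z['R'],z['t']);P=pts(d,C);H=cv2.cvtColor(p,cv2.COLOR_RGB2HSV)
roi=np.zeros(d.shape,bool);roi[10:245,100:247]=1
Z=P[...,2]
m=roi&(H[...,2]<130)&(Z>4)&(Z<20)
print('base z',np.median(Z[m]))
# edges: left edge rows 80-130, right edge rows 40-125, top edge cols 165-235
def fit(pp): 
    vx,vy,x0,y0=cv2.fitLine(np.array(pp,np.float32),cv2.DIST_HUBER,0,.01,.01).ravel();return np.array([x0,y0]),np.array([vx,vy])
L=[];Rr=[];T=[]
for v in range(80,132): 
    u=np.nonzero(m[v,140:200])[0]
    if len(u):L.append(onz('wrist',140+u[0]-.5,v,12,C)[:2])
for v in list(range(36,62))+list(range(82,130)):
    u=np.nonzero(m[v,200:247])[0]
    if len(u):Rr.append(onz('wrist',200+u[-1]+.5,v,12,C)[:2])
for u in range(175,228):
    v=np.nonzero(m[10:60,u])[0]
    if len(v):T.append(onz('wrist',u,10+v[0]-.5,12,C)[:2])
for n,e in (('L',L),('R',Rr),('T',T)):
    o,dv=fit(e);print(n,len(e),o,dv,np.degrees(np.arctan2(dv[1],dv[0])), 'resid',np.std((np.array(e)-o)@[-dv[1],dv[0]]))
np.savez('pics/b5.npz',P=P)
# tops
m2=(roi&(Z>60)&(Z<135)).astype(np.uint8)
k,l,st,ce=cv2.connectedComponentsWithStats(m2)
for i in range(1,k):
    if st[i,4]>60:
        q=P[l==i];print(st[i],q.mean(0).round(1),q.min(0).round(1),q.max(0).round(1),np.percentile(q[:,2],90).round(1))
E
python3 - <<'E'
import cv2
a=cv2.imread('pics/wrist5.png')[20:230,100:310];cv2.imwrite('pics/z5.png',cv2.resize(a,(600,600),interpolation=cv2.INTER_CUBIC))
E
```

```text
base z 12.111472849033413
L 52 [ 499.39972 -189.5492 ] [ 0.9865997  -0.16315958] -9.390337 resid 0.32406125082119824
R 74 [492.86246  -99.544205] [ 0.9827422  -0.18498063] -10.660004 resid 0.4183419174170131
T 53 [ 448.56134 -131.92902] [0.16767713 0.985842  ] 80.347206 resid 6.084642209447302e-06
[ 146   55   74   19 1225] [ 482.  -143.2   74.3] [ 471.6 -169.7   60.1] [ 491.9 -114.    85.1] 82.4
[112 142  38   9 332] [ 536.4 -203.    65.7] [ 530.7 -219.1   60.5] [ 541.9 -188.7   68. ] 66.9
[ 115  153  132   45 3161] [ 565.4 -158.    79.8] [ 546.1 -222.7   60. ] [ 588.4 -106.3  112.5] 104.3
```

View pics/z5.png

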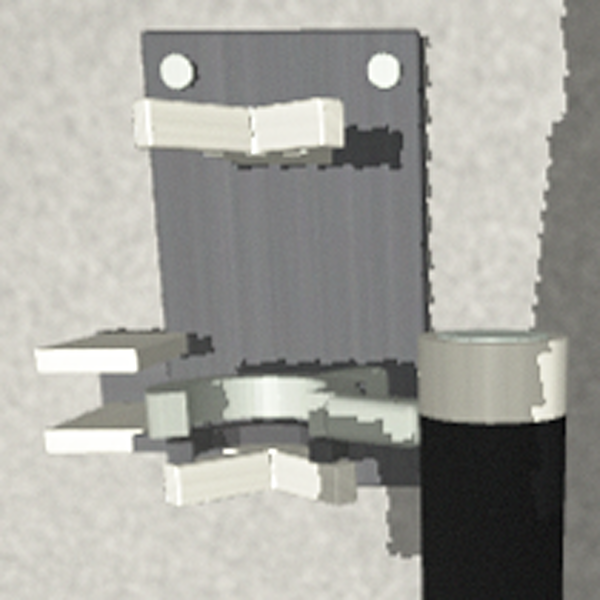

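```bash
cat > cr.py <<'E'
import numpy as np
a=np.radians(-9.5);O=np.array([521.8,-148.8,0]);A=np.array([[np.cos(a),np.sin(a),0],[-np.sin(a),np.cos(a),0],[0,0,1]])
def toc(P): return (P-O)@A.T
def tow(X): return np.array(X)@A+O
E
python3 - <<'E'
from h import *; from cr import *
P=np.load('pics/b5.npz')['P'];Q=toc(P)
roi=np.zeros(P.shape[:2],bool);roi[10:245,100:247]=1
for n,lo,hi in (('saddle-',(-60,-50,80.5),(-20,50,90)),('saddle+',(51,-35,80),(75,45,90)),('cheek1',(10,-80,64),(34,-36,69)),('cheek2',(38,-80,64),(60,-36,69)),('hi',(20,-60,88),(60,70,140))):
    m=roi&np.all((Q>lo)&(Q<hi),-1);q=Q[m];print(n,len(q),np.percentile(q,[2,50,98],axis=0).round(1).tolist())
# V profile of saddle-: z(y) for top
m=roi&np.all((Q>(-48,-30,60))&(Q<(-32,30,90)),-1);q=Q[m]
for y in range(-28,30,4):
    s=abs(q[:,1]-y)<2
    if s.sum(): print(y,s.sum(),q[s].mean(0).round(1),q[s][:,0].min().round(1),q[s][:,0].max().round(1))
E
```

```text
saddle- 296 [[-46.0, -25.5, 80.6], [-40.4, -17.7, 82.1], [-34.7, 25.9, 84.1]]
saddle+ 239 [[51.7, -26.0, 80.1], [57.2, -18.6, 81.9], [62.9, 26.2, 84.1]]
cheek1 318 [[20.0, -66.0, 64.3], [23.3, -51.7, 65.9], [26.8, -37.5, 67.4]]
cheek2 252 [[44.0, -66.3, 64.2], [47.2, -53.5, 66.0], [50.7, -40.4, 67.5]]
hi 1019 [[29.5, -25.5, 88.4], [35.7, 25.2, 98.6], [48.5, 47.7, 111.3]]
-28 28 [-40.  -26.8  79.7] -46.1 -35.0
-24 76 [-40.  -23.7  82. ] -46.4 -34.3
-20 118 [-40.3 -20.1  80.9] -46.4 -34.4
-16 116 [-40.2 -16.1  76.8] -46.1 -34.4
-12 111 [-40.  -12.1  72.8] -46.3 -34.4
-8 107 [-40.2  -8.   68.9] -46.4 -34.3
-4 98 [-40.2  -4.   65. ] -46.1 -34.5
0 60 [-40.3  -0.4  62.3] -46.1 -34.7
4 67 [-40.    4.   65.2] -46.0 -34.5
8 71 [-40.1   8.   69. ] -46.5 -34.4
12 75 [-40.   12.   72.7] -46.4 -34.4
16 73 [-40.2  16.   76.8] -46.0 -34.3
20 82 [-39.8  20.1  80.9] -46.3 -34.4
24 98 [-40.2  24.   82. ] -46.0 -34.5
28 45 [-40.6  26.8  79.5] -46.4 -34.8
```

```bash
sed -i 's/521.8,-148.8/521.4,-148.7/' cr.py; python3 - <<'E'
from h import *; from cr import *
z=np.load('pics/wrist5.npz');p,d=z['p'],z['d'];c=manip.calibration('wrist');T=np.array(c['tool_from_camera']);v,u=np.mgrid[:420,:560]
L=np.stack([(u-c['cx'])/c['fx']*d,(v-c['cy'])/c['fy']*d,d],-1)@T[:3,:3].T+T[:3,3]
for v in (134,137,139,142,150,180,200,225,320,385,400,410,413,416): print(v,L[v,272].round(1),p[v,272])
for v in (160,200,225):
    m=(L[v,:,2]<-15)&(L[v,:,2]>-70);uu=np.nonzero(m[230:320])[0]+230;print(v,uu.min(),uu.max(),L[v,uu.min()].round(1),L[v,uu.max()].round(1))
R,pp=tool();print('tool y axis yaw',np.degrees(np.arctan2(R[1,1],R[0,1])))
print('target TCP hover', tow([-10,0,0]))
E
```

```text
134 [ -1.4 -46.7 170. ] [206 207 198]
137 [ -1.4 -62.  -37.4] [130 135 127]
139 [ -1.4 -62.1 -47.3] [205 212 202]
142 [ -1.4 -61.  -49.4] [186 184 173]
150 [ -1.4 -57.7 -50.1] [182 182 170]
180 [ -1.4 -44.4 -49.5] [24 24 25]
200 [ -1.4 -35.3 -49.3] [29 28 26]
225 [ -1.4 -23.7 -49.9] [28 28 28]
320 [ -1.4  24.2 -51.1] [22 20 22]
385 [ -1.4  63.8 -48.7] [40 41 41]
400 [ -1.4  72.8 -49.1] [250 250 244]
410 [ -1.4  79.  -49.3] [249 249 243]
413 [ -1.4  79.9 -50.4] [249 249 243]
416 [ -1.4  82.1 -50.1] [245 244 238]
160 246 297 [-13.2 -52.1 -41.5] [ 10.  -52.  -41.1]
200 247 296 [-13.1 -33.  -40.4] [  9.9 -33.2 -41.4]
225 247 296 [-13.3 -20.9 -41.3] [ 10.2 -20.2 -39.3]
tool y axis yaw -9.585275047539888
target TCP hover [ 511.53714398 -147.04952394    0.        ]
```

```bash
python3 - <<'E'
from cr import *;import subprocess
w=tow([-10,1.6,150]);print(w);print(subprocess.run(['python3','go.py']+[str(x) for x in w],capture_output=True,text=True).stdout)
E
```

```text
[ 511.80122015 -145.47146698  150.        ]
pos [597.8 -90.8 169.4] delta tool cm [-6.82 -7.57  1.94] dist 104.0 22.733510958057323
```

>>> arm_command --steps '[[0,[-1.7,-1.9,0],0],[0,[-1.7,-1.9,0.5],0],[0,[-1.7,-1.9,1],0],[0,[-1.7,-1.85,0.5],0],[0,[0,0,0],0]]'

```text
clock: 11.32
eef_pos: [509.1, -145.6, 149.1]
eef_rot: [-3.139, 0.0, 1.403]
wrist_force: [-0.2, -1.1, -0.6]
finger_gap: 23.2
```

>>> arm_command --steps '[[0,[0,0,1],0],[0,[0,0,2],0],[0,[0,0,1],0],[0,[0,0,0],0]]'

```text
clock: 11.65
eef_pos: [511.6, -144.0, 107.5]
eef_rot: [-3.138, -0.001, 1.404]
wrist_force: [-0.1, -0.1, -0.2]
finger_gap: 22.8
```

```bash
python3 - <<'E'
from h import *;from cr import *
s=manip.read_state();print(s['eef_pos'],toc(s['eef_pos']),s['eef_rot'])
for n in ('side','wrist','scene'):
    C=cam(n);p,d=manip.camera(n);save(p,n+'6');np.savez('pics/'+n+'6.npz',p=p,d=d,R=C[1],t=C[2])
print(tow([-10,1.6,40]))
a=cv2.imread('pics/side6.png')[150:240,240:360];b=cv2.imread('pics/scene6.png')[190:310,190:310]
cv2.imwrite('pics/z6.png',np.hstack([cv2.resize(a,(400,300)),cv2.resize(b,(300,300))]))
E
python3 go.py 511.8 -145.5 40
```

```text
[ 511.60012743 -143.96585338  107.52327875] [-10.44683278   3.05177514 107.52327875] [-3.13773616e+00 -8.02065719e-04  1.40441544e+00]
[ 511.80122015 -145.47146698   40.        ]
pos [ 512.9 -144.9  110.5] delta tool cm [-0.08 -0.1   7.05] dist 71.0 22.937136866064726
```

View pics/wrist6.png

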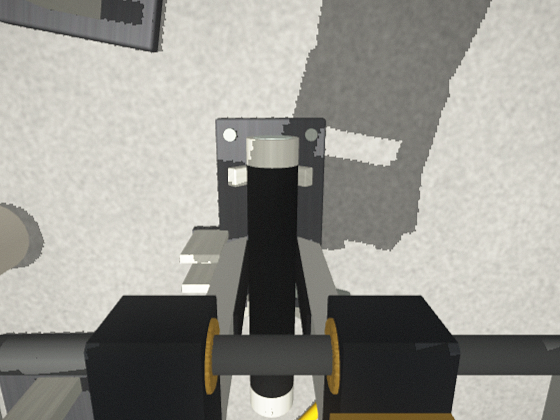

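View pics/z6.png

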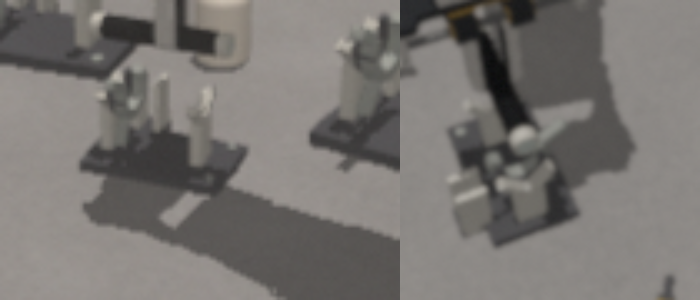

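>>> arm_command --steps '[[0,[-0.08,-0.1,1.5],0],[0,[0,0,1.5],0],[0,[0,0,1.5],0],[0,[0,0,1],0],[0,[0,0,0],0]]'

```text
clock: 12.22
eef_pos: [510.7, -145.5, 53.8]
eef_rot: [-3.14, -0.0, 1.403]
wrist_force: [-0.3, 0.3, -1.7]
finger_gap: 23.0
```

```bash
python3 - <<'E'
from h import *;from cr import *
s=manip.read_state();print(s['eef_pos'],toc(s['eef_pos']),s['eef_rot'])
E
```

```text
[ 510.73430526 -145.51311407   53.81706402] [-11.04540905   1.38283233  53.81706402] [-3.13959780e+00 -3.60117208e-04  1.40322795e+00]
```

>>> arm_command --steps '[[0,[0,0,0.4],0],[0,[0,0,0.4],0],[0,[0,0,0.2],0],[0,[0,0,0],0],[0,[0,0,0],0]]'

```text
clock: 12.63
eef_pos: [511.4, -145.9, 45.3]
eef_rot: [3.141, 0.0, 1.403]
wrist_force: [0.1, 0.4, -1.0]
finger_gap: 23.3
```

```bash
python3 - <<'E'
from h import *;from cr import *
s=manip.read_state();print(s['eef_pos'],toc(s['eef_pos']),s['eef_rot'],s['wrist_force'])
E
```

```text
[ 511.3603056  -145.93174312   45.33235985] [-10.3589002    1.07326437  45.33235985] [3.14124681e+00 9.25488490e-05 1.40302509e+00] [ 0.13796069  0.36271077 -1.02285675]
```

Close; down to contact.

>>> arm_command --steps '[[0,[0,0,0.2],0],[0,[0,0,0.2],0],[0,[0,0,0],0]]'

```text
clock: 12.88
eef_pos: [511.1, -145.8, 40.8]
eef_rot: [-3.141, -0.0, 1.403]
wrist_force: [0.3, -0.4, -1.4]
finger_gap: 23.1
```

>>> arm_command --steps '[[0,[0,0,0.1],0],[0,[0,0,0],0]]'

```text
clock: 13.05
eef_pos: [511.3, -145.7, 40.3]
eef_rot: [3.141, -0.0, 1.403]
wrist_force: [-1.9, 2.8, 2.2]
finger_gap: 23.2
```

>>> arm_command --steps '[[0.3,[0,0,0],0],[0.35,[0,0,0],0],[0.4,[0,0,0],0],[0.4,[0,0,0],0],[0.4,[0,0,0],0]]'

```text
clock: 13.47
eef_pos: [511.2, -145.9, 40.0]
eef_rot: [-3.142, 0.0, 1.403]
wrist_force: [0.0, 0.1, 0.5]
finger_gap: 37.4
```

>>> arm_command --steps '[[0.4,[0,0,0],0],[0.4,[0,0,-1],0],[0.4,[0,0,-3],0],[0.4,[0,0,-3.5],0],[0.4,[0,0,-3.5],0]]'

```text
clock: 13.88
eef_pos: [510.8, -145.7, 152.0]
eef_rot: [-3.141, -0.0, 1.403]
wrist_force: [0.6, -0.3, 0.8]
finger_gap: 38.0
```

>>> arm_command --steps '[[0.4,[0,2,-3],0],[0.4,[0,3,0],0],[0.4,[0,3,0],0],[0.4,[0,3,0],0],[0.4,[0,0,0],0]]'

```text
clock: 14.3
eef_pos: [622.4, -164.6, 179.1]
eef_rot: [-3.141, -0.0, 1.403]
wrist_force: [-0.6, -1.1, -0.7]
finger_gap: 37.7
```

```bash
python3 - <<'E'
from h import *;from cr import *
s=manip.read_state();print(s['eef_pos'],toc(s['eef_pos']),s['finger_gap'])
for n in ('wrist','scene'):
    C=cam(n);p,d=manip.camera(n);save(p,n+'7');np.savez('pics/'+n+'7.npz',p=p,d=d,R=C[1],t=C[2])
z=np.load('pics/wrist7.npz');c=manip.calibration('wrist');P=pts(z['d'],(c,z['R'],z['t']));Q=toc(P)
m=np.all((Q>(-90,-12,82))&(Q<(90,12,94)),-1);m&=np.arange(420)[:,None]<235;q=Q[m];print(len(q),np.percentile(q,[0.5,50,99.5],axis=0).round(1).tolist())
for x in range(-70,30,15):
    s=(abs(q[:,0]-x)<4);print(x,s.sum(),q[s].mean(0).round(1) if s.any() else '')
m=np.all((Q>(28,-70,98))&(Q<(44,70,140)),-1)&(np.arange(420)[:,None]<235);q=Q[m];print('lug',len(q),np.percentile(q,[1,50,99],axis=0).round(1).tolist())
E
```

```text
[ 622.39918937 -164.57402359  179.13255928] [102.23401583   1.01335349 179.13255928] 37.721983348143475
4660 [[-47.2, -11.4, 82.1], [7.4, -0.2, 88.5], [72.1, 11.1, 91.4]]
-70 0 
-55 0 
-40 356 [-40.   -0.   87.9]
-25 339 [-25.   -0.4  87.9]
-10 326 [-10.   -0.2  88. ]
5 321 [ 5.1 -0.2 88. ]
20 305 [19.9 -0.1 87.9]
lug 612 [[30.3, 23.4, 98.4], [35.9, 37.4, 105.9], [41.8, 51.0, 111.9]]
```

View pics/wrist7.png

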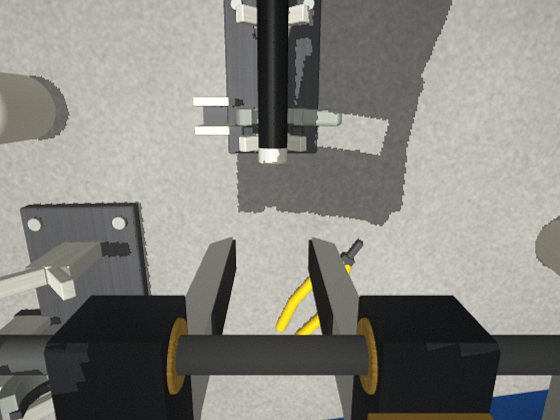

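>>> arm_command --steps '[[0,[0,0,0],0.12],[0,[0,0,0],0.12],[0,[0,0,0],0.12],[0,[0,0,0],0.12],[0,[0,0,0],0.12]]' --force 60

```text
clock: 14.82
eef_pos: [618.7, -164.1, 181.2]
eef_rot: [3.141, -0.0, 0.797]
wrist_force: [0.4, 0.5, -0.9]
finger_gap: 8.0
```

>>> arm_command --steps '[[0,[0,0,0],0.12],[0,[0,0,0],0.12],[0,[0,0,0],0.12],[0,[0,0,0],0.12],[0,[0,0,0],0.12]]'

```text
clock: 15.23
eef_pos: [618.7, -164.1, 181.2]
eef_rot: [3.141, -0.001, 0.197]
wrist_force: [-0.7, 0.8, -0.1]
finger_gap: 0.7
```

>>> arm_command --steps '[[0,[0,0,0],0.12],[0,[0,0,0],0.12],[0,[0,0,0],0.12],[0,[0,0,0],0.01],[0,[0,0,0],0]]'

```text
clock: 15.65
eef_pos: [619.1, -164.2, 181.0]
eef_rot: [3.141, -0.001, -0.164]
wrist_force: [-0.1, -0.3, 0.0]
finger_gap: 0.5
```

```bash
cat > gc.py <<'E'
import sys
from h import *
from cr import *
R,p=tool();s=manip.read_state()
print(round(s['clock'],2),'cradle pos',toc(p).round(1),'rot',np.round(s['eef_rot'],3),'F cradle',(A@s['wrist_force']).round(1),'gap',round(s['finger_gap'],1))
if len(sys.argv)>3:
    X=tow([float(a) for a in sys.argv[1:4]]);print('delta tool cm',(R.T@(X-p)/10).round(2))
E
python3 gc.py 36 78 150
```

```text
15.65 cradle pos [ 98.9   0.9 181. ] rot [ 3.141e+00 -1.000e-03 -1.640e-01] F cradle [-0.  -0.3  0. ] gap 0.5
delta tool cm [-6.28 -7.72  3.09]
```

>>> arm_command --steps '[[0,[-1.57,-1.93,0],0],[0,[-1.57,-1.93,0],0],[0,[-1.57,-1.93,1],0],[0,[-1.57,-1.93,2],0],[0,[0,0,0],0]]'

```text
clock: 16.07
eef_pos: [567.5, -74.5, 147.5]
eef_rot: [-3.141, 0.004, -0.16]
wrist_force: [0.4, -0.0, 0.2]
finger_gap: 0.6
```

>>> arm_command --steps '[[0,[0,0,3],0],[0,[0,0,3],0],[0,[0,0,3],0],[0,[0,0,2],0],[0,[0,0,0],0]]'

```text
clock: 16.48
eef_pos: [568.4, -77.7, 36.5]
eef_rot: [-3.141, 0.006, -0.164]
wrist_force: [0.4, -0.4, -1.4]
finger_gap: 0.6
```

```bash
python3 - <<'E'
from h import *
from cr import *
for n in ('side','scene'):
    C=cam(n);p,d=manip.camera(n);save(p,n+'8');np.savez('pics/'+n+'8.npz',p=p,d=d)
    Q=toc(pts(d,C));m=np.all((Q>(10,40,30))&(Q<(70,110,110)),-1);q=Q[m]
    for zz in range(45,105,8):
        s=abs(q[:,2]-zz)<4
        if s.any():print(n,zz,s.sum(),np.percentile(q[s],[3,97],axis=0).round(1).tolist())
a=cv2.imread('pics/side8.png')[140:250,230:370];b=cv2.imread('pics/scene8.png')[180:310,170:300]
cv2.imwrite('pics/z8.png',np.hstack([cv2.resize(a,(420,330)),cv2.resize(b,(330,330))]))
E
python3 gc.py 36 74 40
```

```text
side 69 7 [[27.7, 80.4, 67.5], [38.9, 88.3, 72.6]]
side 77 16 [[19.5, 76.2, 73.6], [42.4, 90.2, 79.7]]
side 85 17 [[19.0, 73.5, 81.3], [41.9, 89.6, 88.2]]
side 93 26 [[18.0, 71.8, 89.2], [41.9, 90.6, 96.4]]
side 101 17 [[18.7, 42.8, 98.0], [42.7, 89.9, 104.3]]
scene 69 2 [[33.8, 67.7, 72.5], [39.7, 67.8, 72.7]]
scene 77 3 [[27.5, 67.8, 75.9], [39.1, 68.1, 77.4]]
scene 85 6 [[28.8, 67.4, 81.3], [40.5, 68.7, 87.1]]
scene 93 6 [[28.7, 67.5, 90.0], [41.9, 68.3, 95.4]]
scene 101 10 [[29.2, 40.6, 97.9], [42.9, 68.6, 104.4]]
16.58 cradle pos [37.1 77.9 40.9] rot [ 3.142 -0.    -0.165] F cradle [ 0.3  0.8 -0.1] gap 0.6
delta tool cm [-0.11  0.39  0.09]
```

View pics/z8.png

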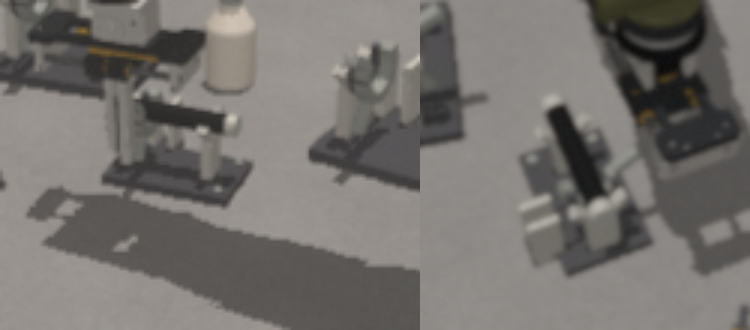

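>>> arm_command --steps '[[0,[-0.1,0.5,0],0],[0,[0,0.5,0],0],[0,[0,0.2,0],0],[0,[0,0.2,0],0],[0,[0,0,0],0]]'

```text
clock: 17.0
eef_pos: [567.7, -91.6, 40.8]
eef_rot: [-3.141, -0.001, -0.167]
wrist_force: [0.8, 0.9, 1.9]
finger_gap: 0.4
```

```bash
python3 gc.py
```

```text
17.0 cradle pos [36.2 64.  40.8] rot [-3.141e+00 -1.000e-03 -1.670e-01] F cradle [0.6 1.  1.9] gap 0.4
```

>>> arm_command --steps '[[0,[0,0.2,-0.1],0],[0,[0,0.28,-0.55],0],[0,[0,0.33,-0.51],0],[0,[0,0,0],0]]'

```text
clock: 17.33
eef_pos: [566.4, -99.1, 52.6]
eef_rot: [-3.141, -0.001, -0.167]
wrist_force: [0.5, 4.9, 3.5]
finger_gap: 0.4
```

```bash
python3 gc.py; python3 - <<'E'
from h import *
from cr import *
for n in ('scene',):
    C=cam(n);p,d=manip.camera(n);save(p,n+'9')
b=cv2.imread('pics/scene9.png')[190:300,180:290]
cv2.imwrite('pics/z9.png',cv2.resize(b,(500,500)))
E
```

```text
17.33 cradle pos [36.2 56.3 52.6] rot [-3.141e+00 -1.000e-03 -1.670e-01] F cradle [-0.3  5.   3.5] gap 0.4
```

View pics/z9.png

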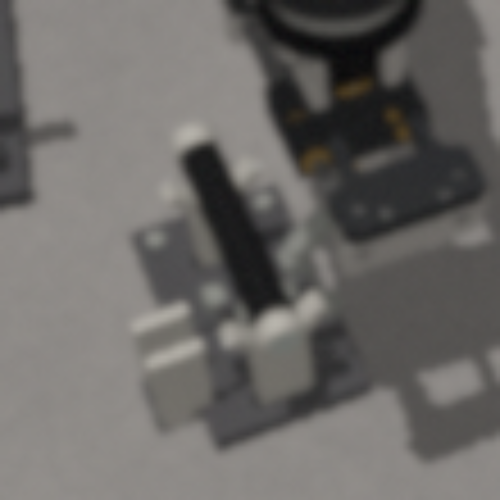

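>>> arm_command --steps '[[0,[0,0.33,-0.65],0],[0,[0,0.39,-0.6],0],[0,[0,0.43,-0.5],0],[0,[0,0,0],0]]'

```text
clock: 17.72
eef_pos: [564.1, -111.4, 70.1]
eef_rot: [3.141, -0.001, -0.168]
wrist_force: [0.2, 0.7, 0.6]
finger_gap: 0.4
```

```bash
python3 gc.py
```

```text
17.72 cradle pos [35.9 43.8 70.1] rot [ 3.141e+00 -1.000e-03 -1.680e-01] F cradle [0.  0.8 0.6] gap 0.4
```

```bash
cat > look.py <<'E'
import sys
from h import *
from cr import *
k=sys.argv[1];out=[]
for n in ('scene','side'):
    C=cam(n);p,d=manip.camera(n);save(p,n+k);np.savez('pics/'+n+k+'.npz',p=p,d=d)
    u,v=proj(tow([20,0,80]),C);u,v=int(u),int(v);h=60 if n=='scene' else 50
    im=cv2.imread('pics/'+n+k+'.png')[v-h:v+h,u-h:u+h];out.append(cv2.resize(im,(390,390),interpolation=cv2.INTER_CUBIC))
    if n=='scene':
        Q=toc(pts(d,C))
        m=np.all((Q>(28,-70,98))&(Q<(46,60,150)),-1);q=Q[m];print('ring/lug pts',len(q),np.percentile(q,[2,50,98],axis=0).round(1).tolist() if len(q) else '')
cv2.imwrite('pics/L'+k+'.png',np.hstack(out))
E
python3 look.py 10
```

```text
ring/lug pts 83 [[32.2, 10.8, 98.3], [41.1, 19.3, 116.7], [44.7, 28.6, 131.9]]
```

View pics/L10.png

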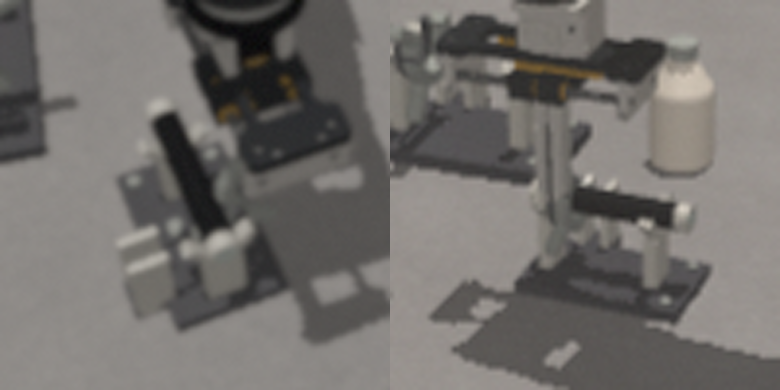

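>>> arm_command --steps '[[0,[0,0.5,-0.4],0],[0,[0,0.55,-0.35],0],[0,[0,0.55,-0.3],0],[0,[0,0.55,-0.2],0],[0,[0,0,0],0]]'

```text
clock: 18.23
eef_pos: [560.3, -133.0, 82.1]
eef_rot: [3.141, -0.0, -0.168]
wrist_force: [0.7, 0.2, -0.0]
finger_gap: 0.5
```

```bash
python3 gc.py
```

```text
18.23 cradle pos [35.8 21.9 82.1] rot [ 3.141 -0.    -0.168] F cradle [ 0.7  0.3 -0. ] gap 0.5
```

>>> arm_command --steps '[[0,[0,0.5,-0.4],0],[0,[0,0.5,-0.35],0],[0,[0,0.5,-0.35],0],[0,[0,0.4,-0.15],0],[0,[0,0.4,-0.15],0]]'

```text
clock: 18.65
eef_pos: [556.7, -154.5, 96.0]
eef_rot: [-3.141, -0.0, -0.167]
wrist_force: [1.0, 6.5, -2.2]
finger_gap: 0.5
```

```bash
python3 gc.py; python3 look.py 11
```

```text
18.65 cradle pos [35.7  0.1 96. ] rot [-3.141 -0.    -0.167] F cradle [-0.1  6.6 -2.2] gap 0.5
ring/lug pts 118 [[32.7, -19.4, 98.7], [41.1, 10.7, 104.6], [44.1, 53.0, 128.0]]
```

View pics/L11.png

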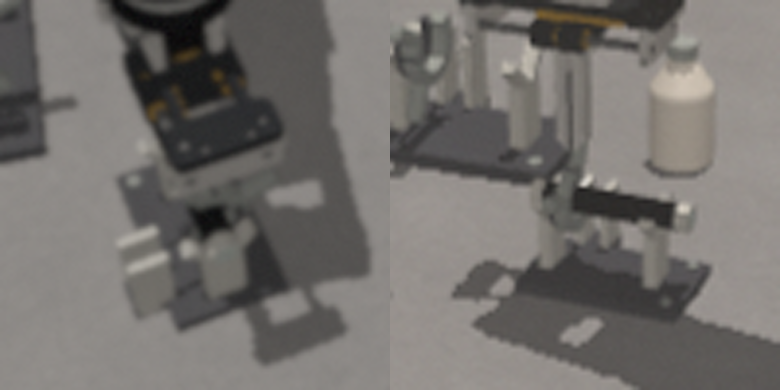

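>>> arm_command --steps '[[0,[0,0.5,0],0],[0,[0,0.5,0.1],0],[0,[0,0.47,0.14],0],[0,[0,0.47,0.14],0],[0,[0,0.4,0.3],0]]'

```text
clock: 19.17
eef_pos: [553.0, -177.6, 89.4]
eef_rot: [-3.141, -0.001, -0.167]
wrist_force: [0.9, 5.7, 1.1]
finger_gap: 0.2
```

>>> arm_command --steps '[[0,[0,0.35,0.3],0],[0,[0,0.32,0.36],0],[0,[0,0.3,0.36],0],[0,[0,0,0],0]]'

```text
clock: 19.5
eef_pos: [551.2, -187.5, 78.6]
eef_rot: [3.142, -0.0, -0.167]
wrist_force: [0.4, 3.1, 0.6]
finger_gap: 0.3
```

```bash
python3 gc.py; python3 look.py 12
```

```text
19.5 cradle pos [ 35.8 -33.4  78.6] rot [ 3.142 -0.    -0.167] F cradle [-0.1  3.2  0.6] gap 0.3
ring/lug pts 54 [[32.3, -38.8, 98.2], [42.2, 23.4, 119.4], [44.2, 31.7, 132.9]]
```

View pics/L12.png

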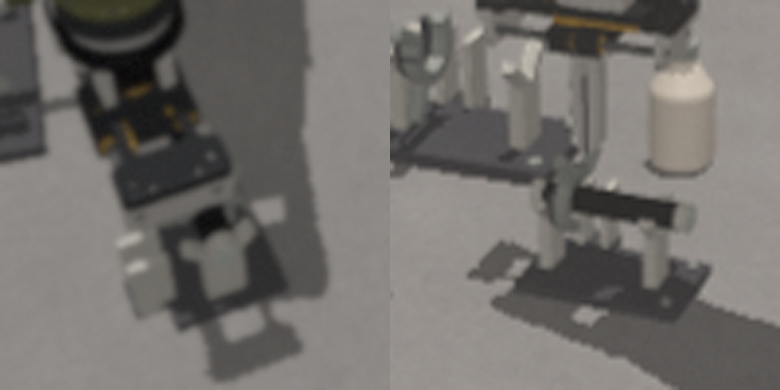

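>>> arm_command --steps '[[0,[0,0.25,0.38],0],[0,[0,0.22,0.38],0],[0,[0,0.15,0.45],0],[0,[0,0.15,0.45],0],[0,[0,0,0],0]]'

```text
clock: 20.02
eef_pos: [549.8, -195.4, 61.4]
eef_rot: [3.141, -0.0, -0.167]
wrist_force: [1.1, -0.8, 1.3]
finger_gap: 0.3
```

```bash
python3 gc.py; python3 look.py 13
```

```text
20.02 cradle pos [ 35.7 -41.4  61.4] rot [ 3.141 -0.    -0.167] F cradle [ 1.2 -0.6  1.3] gap 0.3
ring/lug pts 35 [[31.1, 10.4, 98.6], [39.8, 16.4, 104.9], [44.1, 23.9, 136.8]]
```

View pics/L13.png

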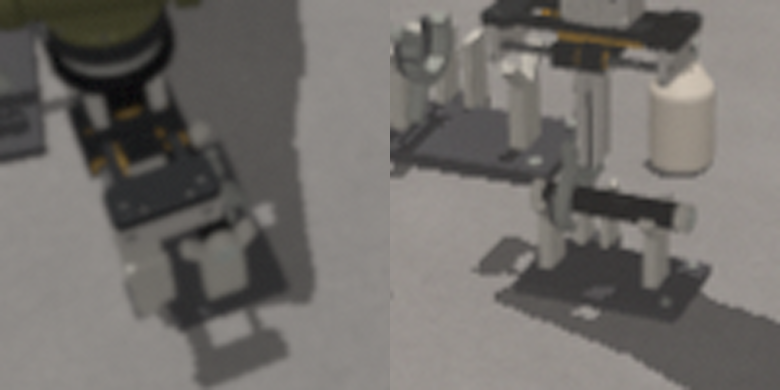

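>>> arm_command --steps '[[0,[0,0,-2],0],[0,[0,0,-2.5],0],[0,[0,0,-2],0],[0,[0,-2,0],0],[0,[0,-2.5,0],0]]'

```text
clock: 20.53
eef_pos: [557.6, -151.3, 128.2]
eef_rot: [3.141, -0.002, -0.169]
wrist_force: [0.5, 0.4, -0.8]
finger_gap: 0.6
```

>>> arm_command --steps '[[0,[0,-2.5,0],0],[0,[0,-1.4,0.5],0],[0,[0,0,1.5],0],[0,[0,0,1.8],0],[0,[0,0,0],0]]'

```text
clock: 20.95
eef_pos: [562.1, -111.5, 85.5]
eef_rot: [-3.141, 0.005, -0.166]
wrist_force: [-0.5, 0.5, -1.5]
finger_gap: 0.2
```

```bash
python3 gc.py; python3 look.py 14
```

```text
20.95 cradle pos [34.  43.4 85.5] rot [-3.141  0.005 -0.166] F cradle [-0.6  0.4 -1.5] gap 0.2
ring/lug pts 168 [[31.0, -21.9, 98.5], [41.2, 3.4, 107.7], [44.1, 22.3, 137.1]]
```

View pics/L14.png

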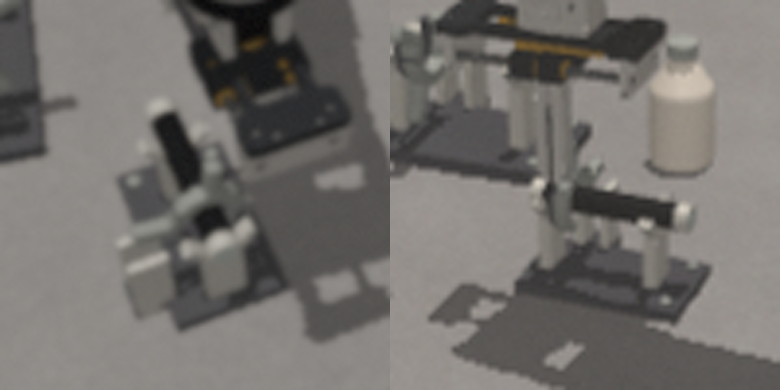

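>>> arm_command --steps '[[0,[0.1,0.6,0],0],[0,[0,0.6,0],0],[0,[0,0.5,-0.1],0],[0,[0,0.5,-0.2],0],[0,[0,0.4,-0.2],0]]'

```text
clock: 21.47
eef_pos: [560.2, -138.0, 94.1]
eef_rot: [-3.141, 0.0, -0.167]
wrist_force: [1.3, 5.7, -4.1]
finger_gap: 0.3
```

>>> arm_command --steps '[[0,[0,0.4,-0.3],0],[0,[0,0.4,-0.3],0],[0,[0,0.4,-0.2],0],[0,[0,0,0],0]]'

```text
clock: 21.8
eef_pos: [558.4, -149.9, 102.6]
eef_rot: [-3.141, -0.0, -0.167]
wrist_force: [-0.8, 3.9, -0.5]
finger_gap: 0.4
```

```bash
python3 gc.py; python3 look.py 15
```

```text
21.8 cradle pos [ 36.7   4.9 102.6] rot [-3.141 -0.    -0.167] F cradle [-1.4  3.7 -0.5] gap 0.4
ring/lug pts 132 [[31.4, -21.0, 98.9], [41.1, -2.0, 105.7], [43.9, 22.9, 133.5]]
```

View pics/L15.png

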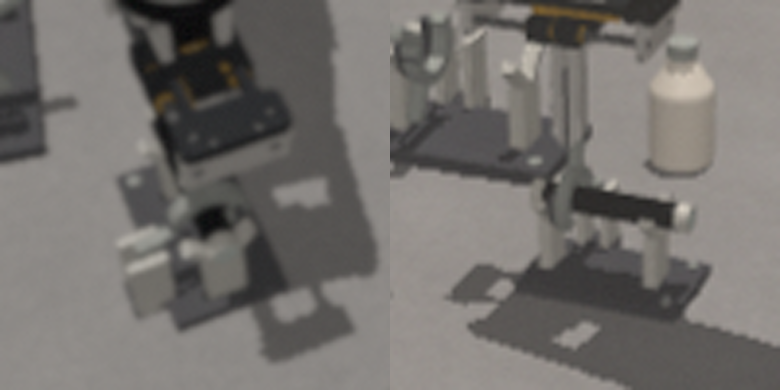

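>>> arm_command --steps '[[0,[0,-0.4,0.2],0],[0,[0,0,0.6],0],[0,[0,0.4,0],0],[0,[0,0.3,0],0],[0,[0,0,0],0]]'

```text
clock: 22.32
eef_pos: [557.6, -152.2, 93.3]
eef_rot: [-3.14, 0.001, -0.167]
wrist_force: [1.1, 4.3, -2.1]
finger_gap: 0.5
```

```bash
python3 gc.py
```

```text
22.32 cradle pos [36.3  2.5 93.3] rot [-3.14e+00  1.00e-03 -1.67e-01] F cradle [ 0.4  4.5 -2.1] gap 0.5
```

>>> arm_command --steps '[[0,[0,0.3,0],0],[0,[0,0.3,0.05],0],[0,[0,0.2,0.05],0],[0,[0,0,0],0]]'

```text
clock: 22.65
eef_pos: [556.4, -160.0, 92.4]
eef_rot: [-3.14, 0.001, -0.167]
wrist_force: [0.4, 5.9, -1.5]
finger_gap: 0.5
```

```bash
python3 gc.py
```

```text
22.65 cradle pos [36.4 -5.4 92.4] rot [-3.14e+00  1.00e-03 -1.67e-01] F cradle [-0.5  5.9 -1.5] gap 0.5
```

>>> arm_command --steps '[[0,[0,0.15,0.05],0],[0,[0,0.15,0.05],0],[0,[0,0,0],0]]'

```text
clock: 22.9
eef_pos: [555.9, -162.8, 91.5]
eef_rot: [-3.14, 0.001, -0.167]
wrist_force: [1.3, 6.4, -0.5]
finger_gap: 0.4
```

```bash
python3 gc.py; python3 look.py 16
```

```text
22.9 cradle pos [36.4 -8.2 91.5] rot [-3.14e+00  1.00e-03 -1.67e-01] F cradle [ 0.2  6.5 -0.5] gap 0.4
ring/lug pts 83 [[34.3, -30.8, 98.1], [42.3, -1.6, 104.2], [44.0, 23.4, 127.0]]
```

View pics/L16.png

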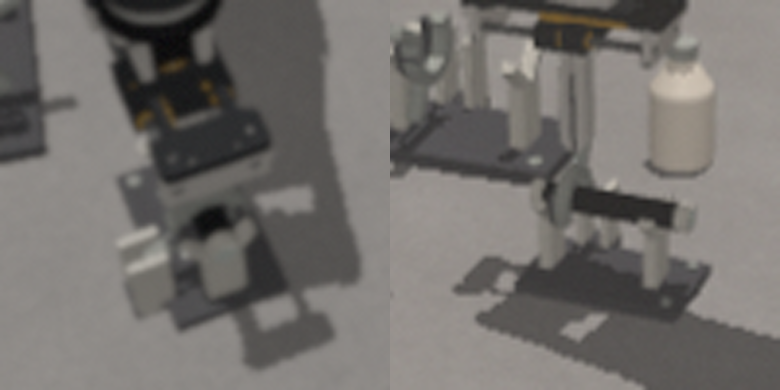

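>>> arm_command --steps '[[0,[0,0.12,0.05],0],[0,[0,0,0],0]]'

```text
clock: 23.17
eef_pos: [555.9, -163.2, 91.3]
eef_rot: [-3.139, 0.001, -0.167]
wrist_force: [1.4, 12.6, 1.4]
finger_gap: -0.1
```

>>> arm_command --steps '[[0,[0,0.12,0.05],0],[0,[0,0,0],0]]'

```text
clock: 23.33
eef_pos: [555.9, -163.5, 91.1]
eef_rot: [-3.138, 0.001, -0.166]
wrist_force: [0.6, 17.5, 4.6]
finger_gap: 0.2
```

```bash
python3 gc.py
```

```text
23.33 cradle pos [36.5 -8.9 91.1] rot [-3.138e+00  1.000e-03 -1.660e-01] F cradle [-2.4 17.4  4.6] gap 0.2
```

>>> arm_command --steps '[[0,[0,0.01,0.01],0],[0,[0,0,0],0],[0,[0,0,0],0],[0,[0,0,0],0],[0,[0,0,0],0]]'

```text
clock: 23.75
eef_pos: [555.9, -163.5, 91.1]
eef_rot: [-3.138, 0.001, -0.166]
wrist_force: [0.7, 17.9, 5.2]
finger_gap: 0.1
```

>>> arm_command --steps '[[0,[0,0,0],0],[0,[0,0,0],0],[0,[0,0,0],0],[0,[0,0,0],0]]'

```text
clock: 24.08
eef_pos: [555.9, -163.5, 91.0]
eef_rot: [-3.138, 0.001, -0.166]
wrist_force: [0.1, 18.2, 4.9]
finger_gap: 0.3
```

>>> arm_command --steps '[[0,[0,-0.2,0],0],[0,[0,-0.8,0],0],[0,[0,-1,0],0],[0,[0,0,-3],0],[0,[0,0,-3],0]]'

```text
clock: 24.5
eef_pos: [558.3, -145.1, 150.3]
eef_rot: [-3.141, 0.004, -0.166]
wrist_force: [1.1, -0.1, 1.5]
finger_gap: 0.4
```

>>> arm_command --steps '[[0,[0,0,-3],0],[0,[0,3,0],0],[0,[0,3.5,0],0],[0,[0,3.5,0],0],[0,[0,2,0],0]]'

```text
clock: 24.92
eef_pos: [538.4, -266.9, 180.9]
eef_rot: [3.141, -0.0, -0.168]
wrist_force: [-0.0, 0.0, 0.1]
finger_gap: 0.7
```

>>> arm_command --steps '[[0,[-2,1,0],0],[0,[0,0,0],0]]'

```text
clock: 25.08
eef_pos: [515.7, -272.5, 180.5]
eef_rot: [3.141, 0.001, -0.17]
wrist_force: [0.8, -0.3, 0.7]
finger_gap: 0.4
```

```bash
python3 gc.py; python3 look.py 17; python3 - <<'E'
from h import *;from cr import *
C=cam('wrist');p,d=manip.camera('wrist');save(p,'wrist17');Q=toc(pts(d,C))
m=np.all((Q>(-90,-13,83))&(Q<(90,13,94)),-1);q=Q[m];print(len(q),np.percentile(q,[0.5,50,99.5],axis=0).round(1).tolist())
m=np.all((Q>(28,-70,98))&(Q<(43,70,150)),-1);q=Q[m];print('lug',len(q),np.percentile(q,[1,50,99],axis=0).round(1).tolist() if len(q) else'')
E
```

```text
25.08 cradle pos [  14.8 -123.   180.5] rot [ 3.141e+00  1.000e-03 -1.700e-01] F cradle [ 0.9 -0.2  0.7] gap 0.4
ring/lug pts 167 [[31.2, -30.0, 98.6], [41.1, -7.5, 108.3], [43.9, 22.8, 131.8]]
5338 [[-72.0, -11.4, 83.1], [-6.5, -1.0, 88.6], [71.5, 10.5, 91.6]]
lug 1389 [[29.5, -32.3, 98.7], [35.2, -6.2, 108.0], [41.2, 21.3, 130.4]]
```

View pics/wrist17.png

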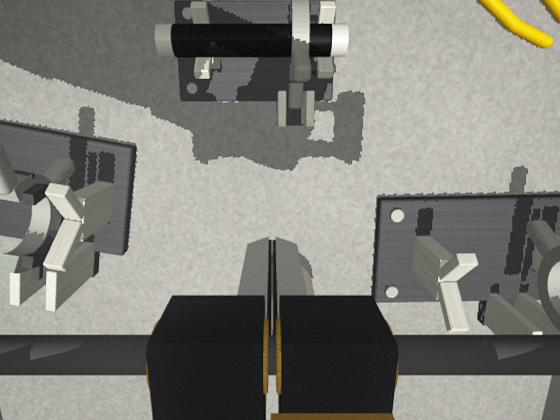

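View pics/L17.png

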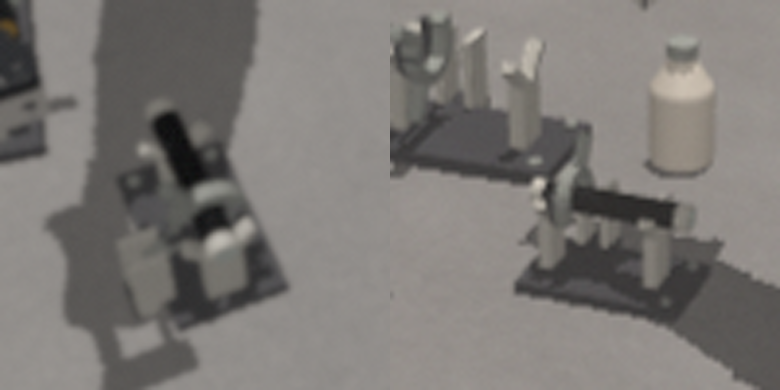

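```bash
python3 - <<'E'
from h import *;from cr import *
C=cam('wrist');p,d=manip.camera('wrist');Q=toc(pts(d,C));save(p,'wrist18')
b=np.median(Q[np.all((Q>(-30,-6,86))&(Q<(25,4,94)),-1)][:,1]);print('bias?',b)
m=np.all((Q>(31,-70,98))&(Q<(41,20,150)),-1);q=Q[m][:,1:]-[0,78];r=np.hypot(*q.T);s=(r>33)&(r<57)
q=q[s];ang=np.degrees(np.arctan2(q[:,0],q[:,1]));print(len(q),'ang range',np.percentile(ang,[1,5,50,95,99]))
r=r[s]
for lo in range(33,60,4):
    k=(r>=lo)&(r<lo+4)
    if k.sum()>5: print(lo,k.sum(),'ang',np.percentile(ang[k],[2,50,98]).round(1),'perp offs at -30:',np.percentile(q[k]@[np.cos(np.pi/6),np.sin(np.pi/6)],[2,98]).round(1))
h=Q[np.all((Q>(31,-70,98))&(Q<(41,20,150)),-1)];print(h[h[:,1].argmin()].round(1),h[h[:,2].argmax()].round(1))
u,v=proj(tow([36,-20,90]),C);u,v=int(u),int(v);im=cv2.imread('pics/wrist18.png')[max(v-60,0):v+70,u-65:u+65];cv2.imwrite('pics/z18.png',cv2.resize(im,(600,600),interpolation=cv2.INTER_CUBIC))
E
```

```text
bias? -1.1292069530752094
257 ang range [-34.81190499 -28.66843807 -23.26135337 -20.49646796 -19.68681897]
33 30 ang [-21.7 -20.6 -19.3] perp offs at -30: [5.2 6.5]
37 38 ang [-24.1 -21.7 -20.6] perp offs at -30: [4.  6.4]
41 35 ang [-23.6 -22.4 -21.6] perp offs at -30: [4.8 6.2]
45 35 ang [-23.9 -23.  -22.3] perp offs at -30: [5.  6.4]
49 37 ang [-24.5 -23.5 -22.8] perp offs at -30: [5.  6.3]
53 82 ang [-35.  -24.8 -23.6] perp offs at -30: [-4.9  6.1]
[ 34.1 -32.9 126.2] [ 36.8 -24.4 131.9]
```

View pics/z18.png

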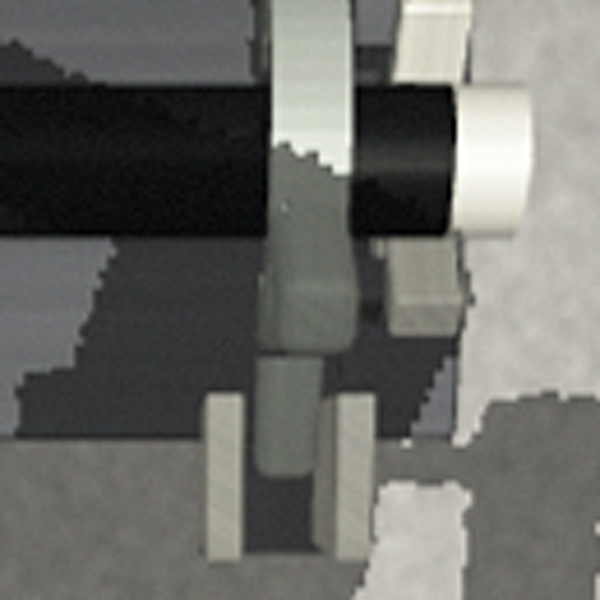

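```bash
python3 -c "
from h import *
a=cv2.imread('pics/scene0.png').astype(int);b=cv2.imread('pics/scene17.png').astype(int)
d=abs(a-b).max(2)
for n,(u0,u1,v0,v1) in dict(bottle=(110,160,270,320),pot=(362,400,245,282),cutters=(275,310,298,362),board=(372,432,150,195)).items(): print(n,d[v0:v1,u0:u1].mean(),(d[v0:v1,u0:u1]>40).sum())
print(manip.read_state()['wrist_force'],manip.read_state()['clock']); print(manip.sign_off())"
```

```text
bottle 10.7152 0
pot 10.9950213371266 0
cutters 11.009821428571428 0
board 9.901851851851852 0
[-0.22751711  0.44021063 -0.01634978] 25.2833
the job is handed in; nothing more can be done
None
```

The job is done and handed in at about 25 s. The barrel lies centred in the saddles of the 150 x 90 mm cradle, and the lock ring is at its stop and was pressed home.

**What I did:** I took the right-hand barrel, laid it in the saddles through the ring gap and let go. I turned the ring over the top by pushing behind the first lug until it started down into the guard, then finished with the second. I held it against the stop with about 18–19 N for about 0.75 s, then moved the arm clear.

**Last checks:**
- **Barrel:** its ends are at x = -72.0 and +71.5 mm of the cradle. It was level along the part I could see right after it was laid down.
- **Ring:** the second lug's rear face fits 30° past the top all along its length, which is the locked position. The first lug is down in the guard.
- **Bystanders:** the before and after images show no change at the bottle, pot, cutters or board.
- **Not checked:** I didn't read the rim line against the pointer directly.

**What disagreed or failed:**
- **Fingers shorter than stated:** all three cameras showed the shut fingertips about 31–33 mm short of the reported TCP. Because of this, my first two grasps closed above the barrel without moving it. I corrected for the offset and the third grasp held.
- **Camera offset:** the last wrist images put the barrel about 1 mm to -y, against -0.2 mm right after it was laid down. I took this as camera calibration error.

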